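# Seat rocking castings on a stepped clamp and lock them

## Robot

A 6-joint arm with a two-finger parallel gripper is mounted at the origin on the work surface. World frame = base frame: x ahead of the robot, y to its left, z up, the work surface at z = 0. Lengths are in m, angles in degrees, forces in N, time in s.
With the tool pointing down it reaches from about 0.375 to 0.9 m from the base axis. Payload 3.1 kg.
Tool frame: the origin (TCP) lies at the very end of the fingers, on their centre line; the grasp point (between the pads) lies 19 mm behind it; z points along the fingers, y is the line along which they close (so a half turn about z gives the same grasp; the last joint's range is limited). The gripper opens to 87 mm and grips with 3 to 60 N. Pads are 19 mm wide; open, the fingers measure 117 mm over their backs; the gripper's body (75 mm by 190 mm) begins 51 mm behind the grasp point.
Start: joints at [-81.446, 30.224, 82.088, -0, 67.689, -10.227], TCP at [0.201, -0.592, 0.223] pointing down, gripper open.
Joint ranges: [-176.69, 176.69], [-43.24, 126.21], [12.49, 139.97], [-82, 262], [0, 151.66], [-163.58, 163.58]. Speed limits (degrees/s): [159.86, 159.86, 180, 180, 180, 180].

## Interface

Orientations are given as a 3x3 rotation matrix whose columns are the frame's x, y, z axes.
In Python, from rig import * gives the robot as it stands.
- The arm moves only by the tool jog_arm, never from a script. Its arguments are lists of equal length, an entry for each row: "delta_pos": the shift along the world's x, y, z in cm, a list of three; "turn": the turn about the world's z in degrees; "grip": the closure, from 0 (fully open) to 1 (shut). In form: {"delta_pos": [[x, y, z], ...], "turn": [turn, ...], "grip": [grip, ...]}. A call has 1 to 12 rows; each row is the pose to reach, as a shift and turn from the pose commanded when the call began; what a row does not reach only later rows make up. A row lasts 1/8 s, in which the tool goes at most 62.5 mm and 10.7 degrees, less where a joint would pass 70% of its speed; a pose out of reach is approached as far as the arm can. A call with a gripper value outside its range is refused whole. The fingers move at their own pace and stop on an object; the grip force is fixed at half the most. Time passes only in rows, so rows that repeat a pose let the fingers close. It gives the time, the measured TCP pose, the force, the opening and the grip force at its end, in the units of the state.
- read_state(): the state, without advancing time (a new reading comes with each control period).
- capture(name): name is "scene" or "top" or "wrist"; returns a dict with "color" (400x640x3 uint8, blue, green, red), "fovy" (degrees; the focal length in pixels is half the picture's height over the tangent of half this angle, whatever the lens; pixels are square), "cx", "cy" (the principal point, pixels), "k1" (the pictures are not rectified: a ray, as slopes to the right and down, at radius r is drawn at 1 + k1 r^2 times it, then the intrinsics apply), "camera_from_world" (4x4, takes a point from world to camera coordinates). Camera axes: x right, y up, looking along -z (the intrinsics and any distortion apply to the point x, -y, -z); pixel columns grow to the right and rows downward; lengths in m; the calibration is good to about 2 mm. A picture is of the moment at which its call begins. There is no depth.
- hand_in(): hands the job in; it is judged then, once.
The state is a dict: "time_s": time; "joint_positions": joint angles; "qvel": joint speeds; "tau": joint torques, N m; "position": TCP position; "tcp_rot": TCP orientation; "force": force on the tool from outside, world axes, zero at the start; "moment": the same for the moment, N m; "opening": opening from 0.0 (shut) to 1.0 (fully open); "grasp_force": force on a finger pad.
Only numpy, scipy, OpenCV 4.12 (cv2) and the standard library are available. Lean on these libraries where they do the work, as an engineer would, in place of code of your own. Each camera call takes 0.05 s, during which the arm holds its last target. There are 200 camera calls.

## Task

Draw the jaw of the red step fixture fully back by its post, then set every angle casting lying on the bench onto the step so that it sits level and cannot rock: foot down on the low ledge close against the riser, arm squarely over the high ledge, one at a time from the longest to the shortest. Once each is set down and let go, press firmly on its top with the fingertips for a moment, first over the foot and then out on the arm towards the toe, to feel that it does not rock. With all of them sitting true, slide the jaw fully home, then swing the lock lever fully in behind it; leave the tin, the log and the screwdriver where they are.

Things in the scene. Friction and masses are not known exactly. Their poses are not given: they have to be found in the camera images.
- long_cast: Cast aluminium angle bracket, longest of three (may be absent): 140 long, 58 wide, 52 high (mm), 0.35-0.85 kg. Heel: foot block 30 long, full height. Arm: top 26 mm, reaching 110 on from the foot. Origin: foot's underside, arm-side edge, mid-width; x along arm to toe, z up. Balances at x=31. A 20 mm pad under the toe has its base at z=22. On a flat bench it leans 11 deg forward onto its toe.
- mid_cast: Cast aluminium angle bracket, middle-sized of three (may be absent): 114 long, 58 wide, 52 high (mm), 0.35-0.85 kg. Heel: foot block 30 long, full height. Arm: top 26 mm, reaching 84 on from the foot. Origin: foot's underside, arm-side edge, mid-width; x along arm to toe, z up. Balances at x=19. A 20 mm pad under the toe has its base at z=22. On a flat bench it leans 15 deg forward onto its toe.
- short_cast: Cast aluminium angle bracket, shortest of three (may be absent): 88 long, 58 wide, 52 high (mm), 0.35-0.85 kg. Heel: foot block 30 long, full height. Arm: top 26 mm, reaching 58 on from the foot. Origin: foot's underside, arm-side edge, mid-width; x along arm to toe, z up. Balances at x=8. A 20 mm pad under the toe has its base at z=22. On a flat bench it leans 21 deg forward onto its toe.
- fixture: Red fixture fixed to the bench, 240 deep, 340 wide (mm), with a full-width step: low dark steel ledge (20 above bench, robot's side), upright riser, high ledge (42 above bench, 125 deep, 320 wide). Origin: bench level under the riser's middle; x from riser over the high ledge, away from robot; y along the step; z up.
- seat (a point): Foot of the riser, mid-width, on the low ledge (fixture axes). A casting sits level only with its foot on the low ledge close against the riser and its arm over the high ledge: its origin on the line through this point along y, its x along this x. Any place from y = -125 to 125 mm serves; 105 mm between castings' middles leaves finger room.
- jaw (a joint): Clamp jaw, m: 0 open, grows as it slides along fixture +x to the riser, 0.050 fully home with its face 35.5 mm from the riser (it pushes feet standing a little short up to the riser). Starts at 0.03 to 0.05; moves stiffly (3 N), stays where left. Steel bar 300 mm wide, 22 thick, top 49 mm above the bench.
- jaw_post (a point): Top centre of the dark steel post in the middle of the jaw bar, by which it is moved: 12 mm (fixture x) by 30 mm (y), standing 42 mm above the bar; this point is 91 mm above the bench. Moves with the jaw.
- lever (a joint): Lock lever, rad, on an upright axis: 0 unlocked, pointing along fixture -x (to the robot); grows counter-clockwise seen from above; 1.57 locked, pointing along fixture -y, close behind the home jaw. Starts at 0 to 0.4, stays where left, stiff (0.12 N m). Turn it only after the jaw is home.
- lever_knob (a point): Top centre of the round black upright knob on the lever's end: 26 mm diameter, 50 mm tall, this point 84 mm above the bench, 75 mm from the pivot. Moves with the lever.
- lever_pivot (a point): Top of the lever's pivot boss, on its axis, at the fixture's left end (fixture x = -75, y = 163 mm), 42 mm above the bench.
- tin: Bystander: empty open tin can, 74 mm diameter, 108 mm tall; origin at its underside's centre.
- log: Bystander: piece of birch log standing upright, 64 mm diameter, 85 mm tall; origin at its underside's centre.
- driver: Bystander: screwdriver lying on the bench, 190 mm long; origin at the middle of its underside.
There are look-alikes about, which are no part of the job. What is shaped like the mid_cast but pink is not meant. What is shaped like the long_cast but turquoise is not meant.

How it is judged (in metres and radians):
On the way, in this order (a step that is already met when the one before it is completed fails the run):
1. the jaw is drawn back open, out of the way (value of joint jaw below 0.012 m), for 0.2 s.
2. the longest casting sits level on the step and, released, is pressed from above over its foot without rocking (x of long_cast in the frame of fixture between -0.008 and 0.004 m and y of long_cast in the frame of fixture between -0.13 and 0.13 m and z of long_cast in the frame of fixture between 0.017 and 0.0235 m and angle between long_cast's own z axis and vertical below 0.045 rad and angle between the x axis of long_cast and the x axis of fixture, either way round below 0.09 rad and contact force between the fingers and long_cast above 2 N and z of the grasp point in the frame of long_cast above 0.058 m and x of the grasp point in the frame of long_cast below -0.003 m), for 0.2 s.
3. the longest casting is then pressed from above on its arm, towards the toe, without rocking (x of long_cast in the frame of fixture between -0.008 and 0.004 m and y of long_cast in the frame of fixture between -0.13 and 0.13 m and z of long_cast in the frame of fixture between 0.017 and 0.0235 m and angle between long_cast's own z axis and vertical below 0.045 rad and angle between the x axis of long_cast and the x axis of fixture, either way round below 0.09 rad and contact force between the fingers and long_cast above 2 N and z of the grasp point in the frame of long_cast above 0.058 m and x of the grasp point in the frame of long_cast above 0.025 m), for 0.2 s.
4. the middle-sized casting sits level on the step and, released, is pressed from above over its foot without rocking (x of mid_cast in the frame of fixture between -0.008 and 0.004 m and y of mid_cast in the frame of fixture between -0.13 and 0.13 m and z of mid_cast in the frame of fixture between 0.017 and 0.0235 m and angle between mid_cast's own z axis and vertical below 0.045 rad and angle between the x axis of mid_cast and the x axis of fixture, either way round below 0.09 rad and contact force between the fingers and mid_cast above 2 N and z of the grasp point in the frame of mid_cast above 0.058 m and x of the grasp point in the frame of mid_cast below -0.003 m), for 0.2 s.
5. the middle-sized casting is then pressed from above on its arm, towards the toe, without rocking (x of mid_cast in the frame of fixture between -0.008 and 0.004 m and y of mid_cast in the frame of fixture between -0.13 and 0.13 m and z of mid_cast in the frame of fixture between 0.017 and 0.0235 m and angle between mid_cast's own z axis and vertical below 0.045 rad and angle between the x axis of mid_cast and the x axis of fixture, either way round below 0.09 rad and contact force between the fingers and mid_cast above 2 N and z of the grasp point in the frame of mid_cast above 0.058 m and x of the grasp point in the frame of mid_cast above 0.025 m), for 0.2 s.
6. the shortest casting sits level on the step and, released, is pressed from above over its foot without rocking (x of short_cast in the frame of fixture between -0.008 and 0.004 m and y of short_cast in the frame of fixture between -0.13 and 0.13 m and z of short_cast in the frame of fixture between 0.017 and 0.0235 m and angle between short_cast's own z axis and vertical below 0.045 rad and angle between the x axis of short_cast and the x axis of fixture, either way round below 0.09 rad and contact force between the fingers and short_cast above 2 N and z of the grasp point in the frame of short_cast above 0.058 m and x of the grasp point in the frame of short_cast below -0.003 m), for 0.2 s.
7. the shortest casting is then pressed from above on its arm, towards the toe, without rocking (x of short_cast in the frame of fixture between -0.008 and 0.004 m and y of short_cast in the frame of fixture between -0.13 and 0.13 m and z of short_cast in the frame of fixture between 0.017 and 0.0235 m and angle between short_cast's own z axis and vertical below 0.045 rad and angle between the x axis of short_cast and the x axis of fixture, either way round below 0.09 rad and contact force between the fingers and short_cast above 2 N and z of the grasp point in the frame of short_cast above 0.058 m and x of the grasp point in the frame of short_cast above 0.025 m), for 0.2 s.
8. all castings seated and the jaw slid fully home against their feet (x of long_cast in the frame of fixture between -0.008 and 0.004 m and y of long_cast in the frame of fixture between -0.13 and 0.13 m and z of long_cast in the frame of fixture between 0.017 and 0.0235 m and angle between each of long_cast, mid_cast, short_cast's own z axis and vertical below 0.045 rad and angle between the x axis of each of long_cast, mid_cast, short_cast and the x axis of fixture, either way round below 0.09 rad and x of mid_cast in the frame of fixture between -0.008 and 0.004 m and y of mid_cast in the frame of fixture between -0.13 and 0.13 m and z of mid_cast in the frame of fixture between 0.017 and 0.0235 m and x of short_cast in the frame of fixture between -0.008 and 0.004 m and y of short_cast in the frame of fixture between -0.13 and 0.13 m and z of short_cast in the frame of fixture between 0.017 and 0.0235 m and value of joint jaw above 0.046 m), for 0.2 s.
9. the lock lever swung fully in behind the jaw, jaw still home (value of joint jaw above 0.046 m and value of joint lever above 1.4 rad), for 0.2 s.
At the end, for the whole second after the job is handed in: Every casting present sits level (tilt under 0.045 rad) on the step, square to it within 0.09 rad, its origin within 8 mm short of and 4 mm past the riser line and 17 to 23.5 mm above the bench, between y = -130 and 130 mm, at rest; jaw beyond 0.046 m; lever beyond 1.4 rad (all of step 9 and x of long_cast in the frame of fixture between -0.008 and 0.004 m and y of long_cast in the frame of fixture between -0.13 and 0.13 m and z of long_cast in the frame of fixture between 0.017 and 0.0235 m and angle between each of long_cast, mid_cast, short_cast's own z axis and vertical below 0.045 rad and angle between the x axis of each of long_cast, mid_cast, short_cast and the x axis of fixture, either way round below 0.09 rad and x of mid_cast in the frame of fixture between -0.008 and 0.004 m and y of mid_cast in the frame of fixture between -0.13 and 0.13 m and z of mid_cast in the frame of fixture between 0.017 and 0.0235 m and x of short_cast in the frame of fixture between -0.008 and 0.004 m and y of short_cast in the frame of fixture between -0.13 and 0.13 m and z of short_cast in the frame of fixture between 0.017 and 0.0235 m and linear speed of each of long_cast, mid_cast, short_cast below 0.02 m/s); the robot touches nothing.
It fails at once if the tin is shifted by more than 3 cm (distance of tin from where it was at the start of the episode above 0.03 m).
It fails at once if the log is shifted by more than 3 cm (distance of log from where it was at the start of the episode above 0.03 m).
It fails at once if the driver is shifted by more than 3 cm (distance of driver from where it was at the start of the episode above 0.03 m).
Of long_cast, mid_cast, short_cast only 2 to 3 are there at a start; the rules pass over those that are not, and their reading is None.
At some moment in a run one of long_cast, mid_cast, short_cast may be knocked a few centimetres aside while the robot is not near it.
It also fails if it takes over 210 s, if anything falls off the work surface, if the arm or the gripper's body presses on something with over 40 N, if the wrist force passes 120 N, or if a joint passes its speed limit or range.

## Working session

There is one attempt and no reset: what is moved stays moved. The work goes in short steps, Python scripts to look and compute and a tool call to move; the robot and the scene stay as the last step left them, time stands still between calls to the robot, and variables do not carry over. Pictures are saved under pics/ and viewed, at most 14 in all, crops included, and the job is handed in when it is done.

Besides the shell and the picture viewer there is one more tool, called after "Request:" by a JSON object that holds its "method" and its "body", one argument or row to a line. jog_arm: Moves the arm, as the interface text tells. Its arguments: {"type":"object","properties":{"delta_pos":{"type":"array"},"turn":{"type":"array"},"grip":{"type":"array"}},"required":["delta_pos","turn","grip"]}

```bash
ls; mkdir -p pics; cat > h.py <<'E'
from rig import *
import numpy as np, cv2
def K(c):
    f=200/np.tan(np.radians(c["fovy"])/2); return f
def px2ray(c,u,v):
    f=K(c); M=np.array([[f,0,c["cx"]],[0,f,c["cy"]],[0,0,1.]])
    p=cv2.undistortPoints(np.array([[[u,v]]],float),M,np.array([c["k1"],0,0,0.]))[0,0]
    T=np.array(c["camera_from_world"]); R=T[:3,:3]; o=-R.T@T[:3,3]
    d=R.T@np.array([p[0],-p[1],-1.]); return o,d/np.linalg.norm(d)
def onplane(c,u,v,z):
    o,d=px2ray(c,u,v); return o+d*(z-o[2])/d[2]
def tri(*rays):
    A=0;b=0
    for o,d in rays:
        P=np.eye(3)-np.outer(d,d); A=A+P; b=b+P@o
    return np.linalg.solve(A,b)
def proj(c,p):
    T=np.array(c["camera_from_world"]); q=T[:3,:3]@np.array(p)+T[:3,3]
    x,y=q[0]/-q[2],-q[1]/-q[2]; s=1+c["k1"]*(x*x+y*y); f=K(c)
    return c["cx"]+f*x*s, c["cy"]+f*y*s
def save(c,name,box=None,s=1):
    im=c["color"]
    if box: u0,v0,u1,v1=box; im=im[v0:v1,u0:u1]
    if s!=1: im=cv2.resize(im,None,fx=s,fy=s,interpolation=cv2.INTER_CUBIC)
    cv2.imwrite("pics/"+name+".png",im)
E
python3 - <<'E'
from h import *
import pickle
d={}
for n in("scene","top"):
    c=capture(n); d[n]=c; save(c,n+"0",s=1.25)
    T=np.array(c["camera_from_world"]);print(n,c["fovy"],c["cx"],c["cy"],c["k1"],-T[:3,:3].T@T[:3,3])
pickle.dump(d,open("c0.pkl","wb"))
s=read_state();print(s["position"],s["tcp_rot"],s["force"],s["time_s"])
E
```

```text
pics
scene 52.6781686638128 322.1274075979642 195.39278060921094 0.024060608742135194 [ 1.1657943  -0.55721607  0.97865657]
top 42.40120736175934 320.2941350229804 199.7574794567914 -0.03814060460648082 [ 0.19237459 -0.12398687  1.61293334]
[ 0.20114281 -0.59104669  0.22167329] [[ 9.46767942e-01  3.21916699e-01 -3.21081876e-04]
 [ 3.21916699e-01 -9.46766009e-01  1.93987711e-03]
 [ 3.20489427e-04 -1.93997507e-03 -9.99998067e-01]] [-0.64728336  0.27602435  0.1074661 ] 0.1
```

View pics/scene0.png

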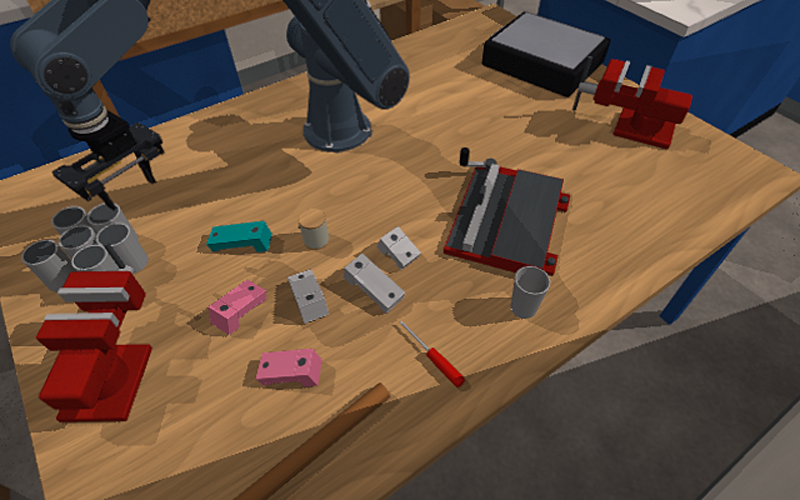

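View pics/top0.png

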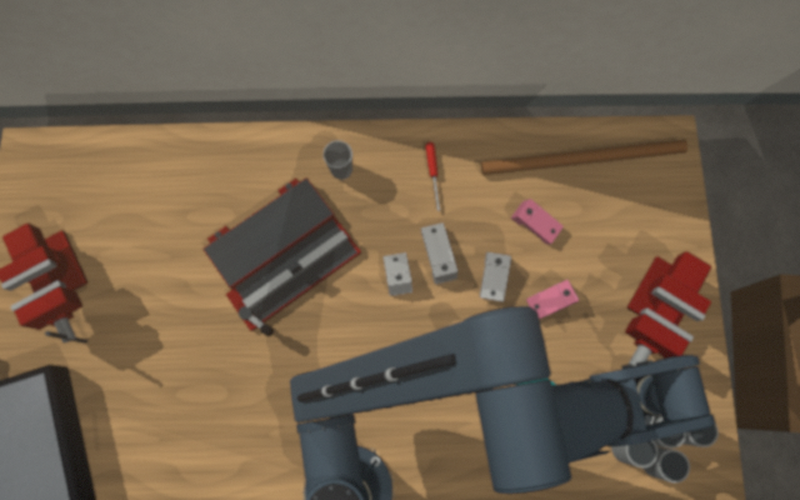

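The pictures show three grey castings: top view (397,272) short, (439,250) long and (495,276) mid. The pink pair and the turquoise one are look-alikes. The fixture is at top (285,255), the jaw post at (296,268) and the lever knob at (266,330). I'll confirm the casting identities and heel ends in one crop and take rough coordinates.

```bash
python3 - <<'E'
from h import *
import pickle
d=pickle.load(open("c0.pkl","rb"))
a=d["scene"]["color"][175:265,225:345]; b=d["top"]["color"][165:255,295:415]
im=np.vstack([cv2.resize(x,(560,300+0),interpolation=cv2.INTER_CUBIC) for x in(a,b)]) if 0 else np.hstack([cv2.resize(x,(400,300),interpolation=cv2.INTER_CUBIC) for x in(a,b)])
f=d["top"]["color"][130:270,155:295]; g=d["scene"]["color"][110:220,340:480]
im2=np.hstack([cv2.resize(f,(400,300),interpolation=cv2.INTER_CUBIC),cv2.resize(g,(400,300),interpolation=cv2.INTER_CUBIC)])
cv2.imwrite("pics/crop1.png",np.vstack([im,im2]))
t=d["top"]
for n,u,v,z in [("post",296,268,.091),("knob",266,330,.084),("fixA",305,182,.042),("fixB",207,248,.042),("fixC",245,330,.02),("fixD",360,253,.02),("short",397,272,.04),("long",439,250,.045),("mid",495,276,.045),("tin",338,155,.108),("drv",434,175,.02)]:
    print(n,np.round(onplane(t,u/1.25,v/1.25,z),3))
s=d["scene"]
print("log",np.round(onplane(s,315/1.25,217/1.25,.085),3), "post",np.round(tri(px2ray(t,296/1.25,268/1.25),px2ray(s,487/1.25,180/1.25)),3))
E
```

```text
post [0.519 0.119 0.091]
knob [0.372 0.189 0.084]
fixA [0.756 0.108 0.042]
fixB [0.586 0.352 0.042]
fixC [0.38  0.254 0.02 ]
fixD [ 0.57  -0.032  0.02 ]
short [ 0.515 -0.125  0.04 ]
long [ 0.568 -0.231  0.045]
mid [ 0.499 -0.368  0.045]
tin [0.802 0.017 0.108]
drv [ 0.776 -0.227  0.02 ]
log [ 0.364 -0.263  0.085] post [0.521 0.125 0.113]
```

View pics/crop1.png

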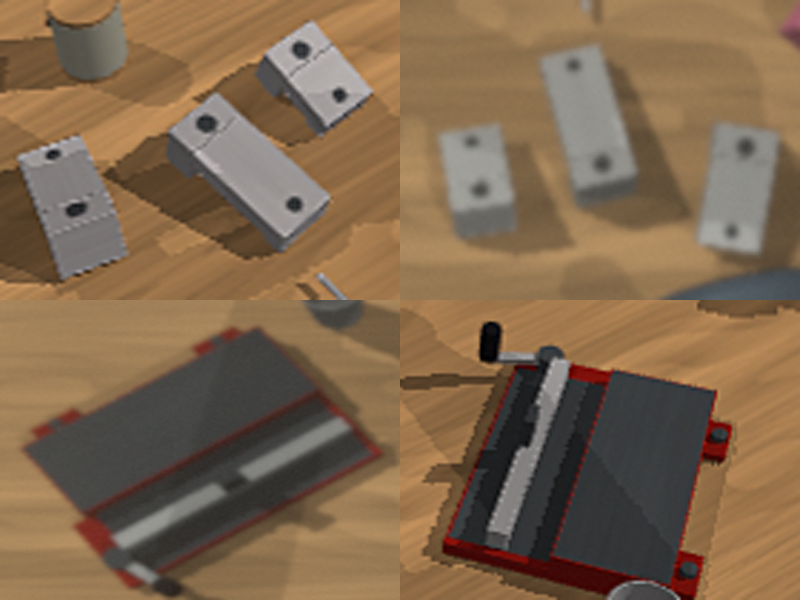

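Long and short have their heels towards the robot. Mid has its heel away, so it needs a turn. I'll go above the castings for a wrist look.

Request:
{"method": "jog_arm", "body": {
  "delta_pos": [
    [0, 0, 5],
    [0, 0, 11],
    [0, 0, 16],
    [4, 5, 16],
    [8, 10, 16],
    [12, 15, 16],
    [16, 20, 16],
    [19, 25, 16],
    [22, 30, 16],
    [25, 33, 16],
    [25, 33, 16],
    [25, 33, 16]
  ],
  "turn": [0, 0, 0, 0, 0, 0, 0, 0, 0, 0, 0, 0],
  "grip": [0, 0, 0, 0, 0, 0, 0, 0, 0, 0, 0, 0]
}}

```text
time_s: 1.6
position: [0.4508, -0.2619, 0.3822]
tcp_rot: [[0.947, 0.322, -0.001], [0.322, -0.947, 0.0], [-0.001, -0.0, -1.0]]
force: [-0.6, 0.3, -0.3]
opening: 1.0
grasp_force: 0.0
```

```bash
python3 - <<'E'
from h import *
import pickle
c=capture("wrist"); pickle.dump(c,open("w1.pkl","wb")); save(c,"w1",s=1.25)
T=np.array(c["camera_from_world"]);print(c["fovy"],-T[:3,:3].T@T[:3,3],T[:3,:3]);print(read_state()["position"])
E
```

```text
60.18924617390729 [ 0.5279875  -0.23524885  0.54443102] [[ 3.22779337e-01 -9.46474080e-01 -5.62070178e-04]
 [ 9.04320486e-01  3.08578698e-01 -2.94929899e-01]
 [ 2.79316948e-01  9.46889859e-02  9.55518728e-01]]
[ 0.45062774 -0.26233435  0.38221085]
```

View pics/w1.png

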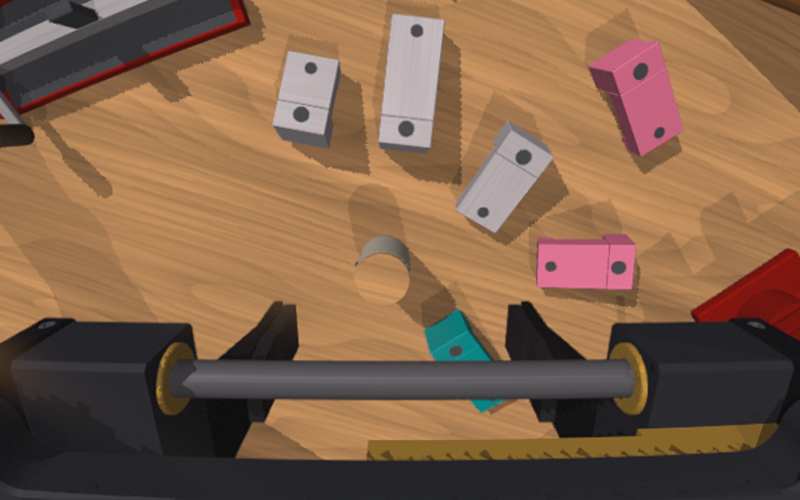

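The wrist view shows short (307,97), long (411,82) and mid (505,178), all grey; pink and turquoise are not meant. Next is the fixture view, which also gives a second ray to the holes.

Request:
{"method": "jog_arm", "body": {
  "delta_pos": [
    [0, 5, 0],
    [0, 10, 0],
    [0, 15, 0],
    [0, 20, 0],
    [0, 25, 0],
    [1, 31, 0],
    [1, 31, 0],
    [1, 31, 0]
  ],
  "turn": [5, 10, 14, 14, 14, 14, 14, 14],
  "grip": [0, 0, 0, 0, 0, 0, 0, 0]
}}

```text
time_s: 2.65
position: [0.4612, 0.0471, 0.3824]
tcp_rot: [[0.841, 0.541, -0.0], [0.541, -0.841, -0.001], [-0.001, 0.001, -1.0]]
force: [-0.3, 0.4, -0.8]
opening: 0.999
grasp_force: 0.0
```

```bash
python3 - <<'E'
from h import *
import pickle
c=capture("wrist"); pickle.dump(c,open("w2.pkl","wb")); save(c,"w2",s=1.25)
print(read_state()["position"])
E
```

```text
[0.4612587  0.04667262 0.38240738]
```

View pics/w2.png

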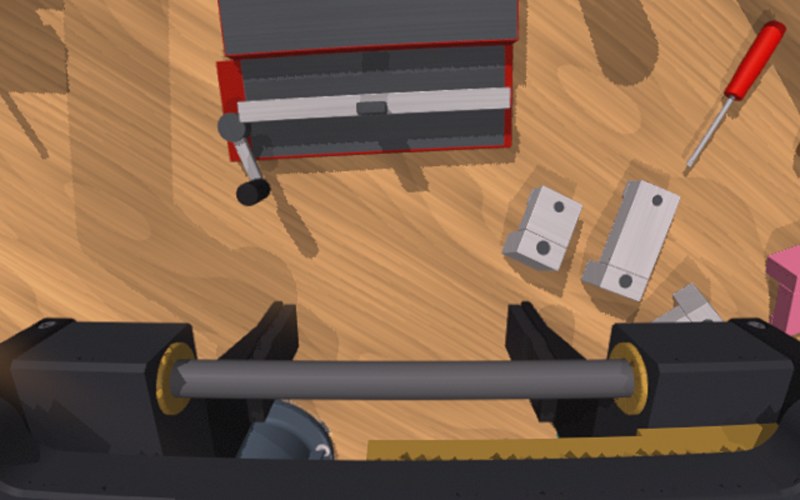

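Wrist view at the fixture: the riser's red line runs from (222,55) to (518,40), post top is at (371,104), knob at (250,192), and the bar spans (240,112)–(510,98). Now I'll measure these and the casting holes across the two wrist views.

```bash
cat >> h.py <<'E'
def holes(c,box):
    "dark round holes on grey castings: centroids (px) of dark blobs enclosed by bright grey"
    u0,v0,u1,v1=box; im=c["color"][v0:v1,u0:u1].astype(int)
    mx,mn=im.max(2),im.min(2)
    grey=((mx-mn<28)&(mx>105)).astype(np.uint8)
    cs,h=cv2.findContours(grey,cv2.RETR_CCOMP,cv2.CHAIN_APPROX_NONE); out=[]
    for k,q in enumerate(cs):
        if h[0][k][3]>=0 and cv2.contourArea(q)>15:
            (x,y),r=cv2.minEnclosingCircle(q); m=cv2.moments(q)
            out.append((round(m["m10"]/m["m00"]+u0,1),round(m["m01"]/m["m00"]+v0,1),cv2.contourArea(q),round(cv2.contourArea(q)/(3.14*r*r),2)))
    return out
def redline(c,u0,u1,v0,v1):
    "top and bottom edge of the red strip, line fits v=a*u+b"
    im=c["color"].astype(int); R=(im[:,:,2]>90)&(im[:,:,2]>2*im[:,:,1])
    us=[];t=[];b=[]
    for u in range(u0,u1):
        v=np.nonzero(R[v0:v1,u])[0]
        if len(v): us.append(u);t.append(v[0]+v0-.5);b.append(v[-1]+v0+.5)
    return np.polyfit(us,t,1),np.polyfit(us,b,1),len(us)
E
python3 - <<'E'
from h import *
import pickle
w1=pickle.load(open("w1.pkl","rb"));w2=pickle.load(open("w2.pkl","rb"));d=pickle.load(open("c0.pkl","rb"))
print("h1",holes(w1,(210,5,460,200)));print("h2",holes(w2,(395,140,600,262)))
t,b,n=redline(w2,190,408,26,46);print(t,b,n)
for u in(190,300,405):
    print([np.round(onplane(w2,u,np.polyval(l,u),z),4) for l,z in((t,.042),(b,.042),(b,.02))])
post=(371/1.25,104/1.25)
print("post z.091",onplane(w2,*post,.091),"tri",tri(px2ray(w2,*post),px2ray(d["scene"],487/1.25,163/1.25)),tri(px2ray(w2,*post),px2ray(d["top"],296/1.25,268/1.25)))
print("knob",onplane(w2,250/1.25,192/1.25,.084),"bar ends",onplane(w2,238/1.25,100/1.25,.049),onplane(w2,510/1.25,88/1.25,.049))
print("pivot",onplane(w2,231/1.25,126/1.25,.042))
E
```

```text
h1 [(386.0, 169.4, 65.0, 0.82), (418.4, 125.3, 130.5, 0.86), (240.6, 91.1, 125.5, 0.86), (248.1, 54.1, 77.0, 0.88), (324.5, 102.5, 130.0, 0.89), (333.0, 24.0, 82.0, 0.9)]
h2 [(434.2, 197.7, 100.5, 0.83), (446.9, 165.1, 56.0, 0.8), (500.1, 224.5, 92.5, 0.85), (525.3, 159.8, 60.5, 0.83)]
[-0.0554727  52.50355656] [-4.85425985e-02  5.25633601e+01] 218
[array([0.496 , 0.2819, 0.042 ]), array([0.4945, 0.2811, 0.042 ]), array([0.4929, 0.2894, 0.02  ])]
[array([0.5821, 0.1589, 0.042 ]), array([0.5798, 0.1575, 0.042 ]), array([0.582 , 0.1604, 0.02  ])]
[array([0.6652, 0.0446, 0.042 ]), array([0.6623, 0.0425, 0.042 ]), array([0.6681, 0.0404, 0.02  ])]
post z.091 [0.52790539 0.12648545 0.091     ] tri [0.52919755 0.12069758 0.17859286] [0.52845266 0.12806525 0.04506928]
knob [0.38087477 0.19003102 0.084     ] bar ends [0.45317875 0.25603343 0.049     ] [0.62421589 0.01175391 0.049     ]
pivot [0.42269302 0.25225626 0.042     ]
```

Request:
{"method": "jog_arm", "body": {
  "delta_pos": [
    [3.3, 4, -2],
    [6.7, 7.9, -6],
    [6.7, 7.9, -11],
    [6.7, 7.9, -16],
    [6.7, 7.9, -21],
    [6.7, 7.9, -25],
    [6.7, 7.9, -29],
    [6.7, 7.9, -32],
    [6.7, 7.9, -32],
    [6.7, 7.9, -32],
    [6.7, 7.9, -32],
    [6.7, 7.9, -32]
  ],
  "turn": [2.5, 2.5, 2.5, 2.5, 2.5, 2.5, 2.5, 2.5, 2.5, 2.5, 2.5, 2.5],
  "grip": [0, 0, 0, 0, 0, 0, 0, 0, 0, 1, 1, 1]
}}

```text
time_s: 4.2
position: [0.5291, 0.1273, 0.0638]
tcp_rot: [[0.816, 0.578, 0.003], [0.578, -0.816, 0.0], [0.002, 0.001, -1.0]]
force: [-0.3, -0.1, -0.1]
opening: 0.746
grasp_force: 0.0
```

```bash
python3 - <<'E'
from h import *
import pickle
w1=pickle.load(open("w1.pkl","rb"));w2=pickle.load(open("w2.pkl","rb"))
for n,p in {"long":[(324.5,102.5),(500.1,224.5),(333,24),(525.3,159.8)],"short":[(240.6,91.1),(434.2,197.7),(248.1,54.1),(446.9,165.1)]}.items():
    h=tri(px2ray(w1,*p[0]),px2ray(w2,*p[1]));t=tri(px2ray(w1,*p[2]),px2ray(w2,*p[3]));v=t-h
    print(n,h.round(4),t.round(4),"yaw",np.degrees(np.arctan2(v[1],v[0])),"len",np.linalg.norm(v),"pitch",np.degrees(np.arcsin(v[2]/np.linalg.norm(v))))
h=onplane(w1,418.4,125.3,.053);t=onplane(w1,386,169.4,.036);v=t-h;print("mid",h,t,np.degrees(np.arctan2(v[1],v[0])),np.linalg.norm(v))
E
```

```text
long [ 0.5231 -0.2416  0.0537] [ 0.6247 -0.219   0.0326] yaw 12.533605781169117 len 0.10614194607461021 pitch -11.483790265717044
short [ 0.5008 -0.1279  0.0529] [ 0.5508 -0.1206  0.0346] yaw 8.35467326371798 len 0.05365009871071362 pitch -19.84814057361385
mid [ 0.53685628 -0.37622889  0.053     ] [ 0.46114803 -0.36061263  0.036     ] 168.3451184606043 0.07914926625575952
```

Request:
{"method": "jog_arm", "body": {
  "delta_pos": [
    [0, 0, 0],
    [0, 0, 0],
    [0, 0, 0],
    [0, 0, 0],
    [0, 0, 0],
    [0, 0, 0],
    [-0.6, -0.4, 0],
    [-1.2, -0.85, 0],
    [-1.8, -1.3, 0],
    [-2.5, -1.75, 0],
    [-2.5, -1.75, 0],
    [-2.5, -1.75, 0]
  ],
  "turn": [0, 0, 0, 0, 0, 0, 0, 0, 0, 0, 0, 0],
  "grip": [1, 1, 1, 1, 1, 1, 1, 1, 1, 1, 1, 1]
}}

```text
time_s: 5.7
position: [0.5023, 0.1087, 0.0625]
tcp_rot: [[0.816, 0.578, -0.002], [0.578, -0.816, -0.002], [-0.003, 0.0, -1.0]]
force: [0.2, -5.8, -0.5]
opening: 0.339
grasp_force: 30.0
```

Request:
{"method": "jog_arm", "body": {
  "delta_pos": [
    [0, 0, 0],
    [0, 0, 0],
    [0, 0, 4],
    [0, 0, 9],
    [0, 0, 15],
    [1, -5, 19],
    [2, -11, 21],
    [3, -17, 21],
    [4, -23, 21],
    [5, -29, 21],
    [6.2, -34, 21],
    [6.2, -34, 21]
  ],
  "turn": [0, 0, 0, 0, 0, -5, -12, -18, -22.8, -22.8, -22.8, -22.8],
  "grip": [0, 0, 0, 0, 0, 0, 0, 0, 0, 0, 0, 0]
}}

```text
time_s: 7.2
position: [0.5655, -0.2337, 0.272]
tcp_rot: [[0.977, 0.212, 0.0], [0.212, -0.977, -0.0], [0.0, 0.0, -1.0]]
force: [-0.1, 0.7, 0.2]
opening: 1.002
grasp_force: 0.0
```

```bash
cat >> h.py <<'E'
def look(c,H,T,r=14):
    "predict the two holes, find nearest detected ones, give plane points at their known heights"
    out=[]
    hs=holes(c,(0,0,640,250))
    for P in (H,T):
        u,v=proj(c,P); q=min(hs,key=lambda k:np.hypot(k[0]-u,k[1]-v)); out.append(onplane(c,q[0],q[1],P[2]))
        print("pred",round(u),round(v),"found",q[:2],out[-1].round(4))
    v=out[1]-out[0]; print("yaw",np.degrees(np.arctan2(v[1],v[0])).round(2),"len",np.linalg.norm(v).round(4)); return out
E
python3 - <<'E'
from h import *
c=capture("wrist"); look(c,[ 0.5231,-0.2416,0.0537],[ 0.6247,-0.219,0.0326])
print(read_state()["position"])
E
```

```text
pred 320 209 found (320.4, 209.4) [ 0.5232 -0.2416  0.0537]
pred 320 116 found (320.0, 116.6) [ 0.6246 -0.2192  0.0326]
yaw 12.5 len 0.106
[ 0.56482275 -0.23113877  0.27178237]
```

Request:
{"method": "jog_arm", "body": {
  "delta_pos": [
    [0, 0, -5],
    [0, 0, -10],
    [0, 0, -15],
    [0, 0, -19],
    [0, 0, -22],
    [0, 0, -24],
    [0, 0, -25],
    [0, 0, -25],
    [0, 0, -25],
    [0, 0, -25],
    [0, 0, -25],
    [0, 0, -25]
  ],
  "turn": [0, 0, 0, 0, 0, 0, 0, 0, 0, 0, 0, 0],
  "grip": [0, 0, 0, 0, 0, 0, 0, 0, 1, 1, 1, 1]
}}

```text
time_s: 8.75
position: [0.5662, -0.2315, 0.0233]
tcp_rot: [[0.976, 0.217, 0.002], [0.217, -0.976, -0.002], [0.002, 0.003, -1.0]]
force: [0.1, -3.4, 1.2]
opening: 0.666
grasp_force: 30.0
```

Request:
{"method": "jog_arm", "body": {
  "delta_pos": [
    [0, 0, 0],
    [0, 0, 0],
    [0, 0, 1],
    [0, 0, 3],
    [0, 0, 7],
    [0, 0, 12],
    [0, 0, 17],
    [0, 0, 17]
  ],
  "turn": [0, 0, 0, 0, 0, 0, 0, 0],
  "grip": [1, 1, 1, 1, 1, 1, 1, 1]
}}

```text
time_s: 9.75
position: [0.5669, -0.2302, 0.1958]
tcp_rot: [[0.976, 0.216, 0.006], [0.216, -0.976, -0.002], [0.005, 0.004, -1.0]]
force: [1.1, -0.6, -6.2]
opening: 0.667
grasp_force: 30.0
```

```bash
python3 - <<'E'
from h import *
c=capture("wrist"); save(c,"w3",s=1); print(holes(c,(0,0,640,250))); s=read_state();print(s["position"],s["force"],s["opening"])
E
```

```text
[(201.6, 234.2, 250.0, 0.86), (206.9, 178.0, 158.0, 0.9), (320.4, 147.2, 788.5, 0.92)]
[ 0.5648564  -0.22915405  0.19291363] [-0.36981693  0.76149311 -7.06345336] 0.6637772994037362
```

View pics/w3.png

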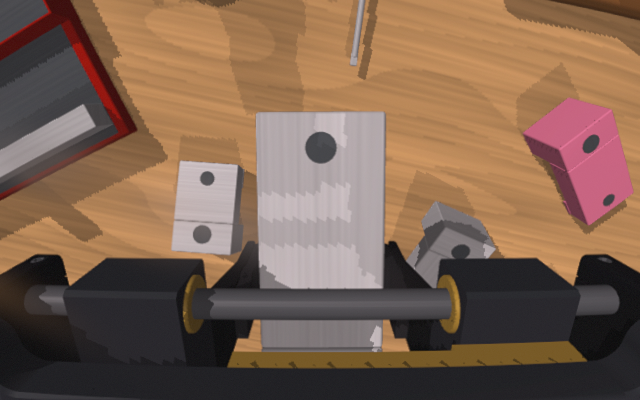

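Request:
{"method": "jog_arm", "body": {
  "delta_pos": [
    [0, 5, 0],
    [0, 11, 0],
    [0, 17, 0],
    [-0.5, 23, 0],
    [-1, 29, 0],
    [-1.5, 35, 0],
    [-2, 41, 0],
    [-2.3, 46, 0],
    [-2.3, 49.6, 0],
    [-2.3, 49.6, -5],
    [-2.3, 49.6, -9.5],
    [-2.3, 49.6, -9.5]
  ],
  "turn": [2, 5, 8, 11, 14, 17, 20, 22.8, 22.8, 22.8, 22.8, 22.8],
  "grip": [1, 1, 1, 1, 1, 1, 1, 1, 1, 1, 1, 1]
}}

```text
time_s: 11.3
position: [0.5351, 0.2642, 0.0907]
tcp_rot: [[0.816, 0.578, -0.018], [0.578, -0.816, -0.005], [-0.018, -0.007, -1.0]]
force: [-1.3, -0.4, -6.7]
opening: 0.663
grasp_force: 30.0
```

```bash
python3 - <<'E'
from h import *
c=capture("wrist"); save(c,"w4"); s=read_state();print(s["position"],s["force"],s["tcp_rot"])
E
```

```text
[0.53825154 0.26494863 0.09368567] [ 0.63984096 -0.12659532 -5.63122261] [[ 0.81630717  0.57752156 -0.01055722]
 [ 0.57752942 -0.81636575 -0.00259645]
 [-0.01011806 -0.0039776  -0.9999409 ]]
```

View pics/w4.png

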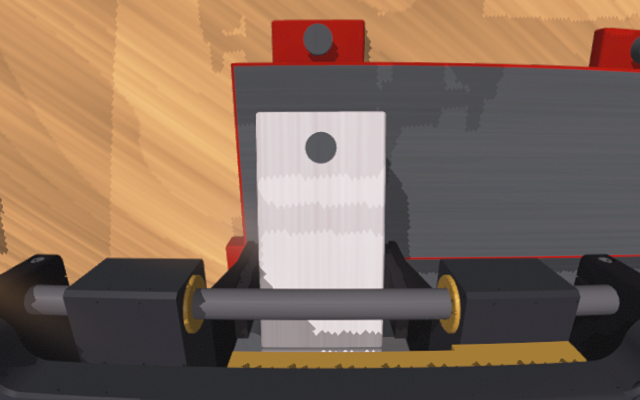

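Request:
{"method": "jog_arm", "body": {
  "delta_pos": [
    [0, 0, -1.5],
    [0, 0, -2.6],
    [0, 0, -3],
    [0, 0, -3.3],
    [0, 0, -3.6],
    [0, 0, -3.9],
    [0, 0, -4.2],
    [0, 0, -4.4],
    [0, 0, -4.4]
  ],
  "turn": [0, 0, 0, 0, 0, 0, 0, 0, 0],
  "grip": [1, 1, 1, 1, 1, 1, 1, 1, 1]
}}

```text
time_s: 12.48
position: [0.5422, 0.2658, 0.0533]
tcp_rot: [[0.816, 0.578, -0.0], [0.578, -0.816, -0.0], [-0.0, -0.0, -1.0]]
force: [-2.9, -2.4, -1.1]
opening: 0.664
grasp_force: 30.0
```

```bash
python3 - <<'E'
from h import *
c=capture("wrist"); t,b,n=redline(c,400,630,250,262);print(t,b,n)
p,q=[onplane(c,u,np.polyval(t,u),.042) for u in(410,600)];print(p,q)
v=p-q;print(np.degrees(np.arctan2(v[1],v[0]))-90)
im=c["color"].astype(int)
R=(im[:,:,2]>90)&(im[:,:,2]>2*im[:,:,1])
l=[(u,np.nonzero(R[:100,u])[0][-1]+.5) for u in (list(range(240,268))+list(range(370,580))) if R[:100,u].any()]
f=np.polyfit(*np.array(l).T,1);p,q=[onplane(c,u,np.polyval(f,u),.042) for u in(245,570)];v=p-q;print("far",f,p,q,np.degrees(np.arctan2(v[1],v[0]))-90)
print(holes(c,(0,0,640,250)));s=read_state();print(s["position"],s["force"])
E
```

```text
Traceback (most recent call last):
  File "h.py", line 44, in redline
    return np.polyfit(us,t,1),np.polyfit(us,b,1),len(us)
           ~~~~~~~~~~^^^^^^^^
TypeError: expected non-empty vector for x
```

Request:
{"method": "jog_arm", "body": {
  "delta_pos": [
    [0, 0, -0.2],
    [0, 0, -0.4],
    [0, 0, -0.5],
    [0, 0, -0.5]
  ],
  "turn": [0, 0, 0, 0],
  "grip": [1, 1, 1, 1]
}}

```text
time_s: 13.02
position: [0.5424, 0.2659, 0.051]
tcp_rot: [[0.816, 0.578, 0.001], [0.578, -0.816, 0.0], [0.001, 0.0, -1.0]]
force: [-6.3, -4.1, 15.5]
opening: 0.663
grasp_force: 30.0
```

```bash
python3 - <<'E'
from h import *
c=capture("wrist"); save(c,"w5"); 
im=c["color"].astype(int)
R=(im[:,:,2]>90)&(im[:,:,2]>2*im[:,:,1])
l=[(u,np.nonzero(R[:100,u])[0][-1]+.5) for u in (list(range(400,560))) if R[:100,u].any()]
f=np.polyfit(*np.array(l).T,1);p,q=[onplane(c,u,np.polyval(f,u),.042) for u in(410,560)];v=p-q;print("far",f,p,q,np.degrees(np.arctan2(v[1],v[0]))-90)
print(holes(c,(0,0,640,250)));s=read_state();print(s["position"],s["force"])
E
```

```text
far [1.94392359e-02 6.69038864e+01] [0.64176088 0.28513687 0.042     ] [0.68483328 0.22494614 0.042     ] 35.58745594289056
[(321.0, 153.7, 886.5, 0.94)]
[0.54239174 0.26586957 0.05101129] [-5.37696939 -4.02914349 14.02133254]
```

View pics/w5.png

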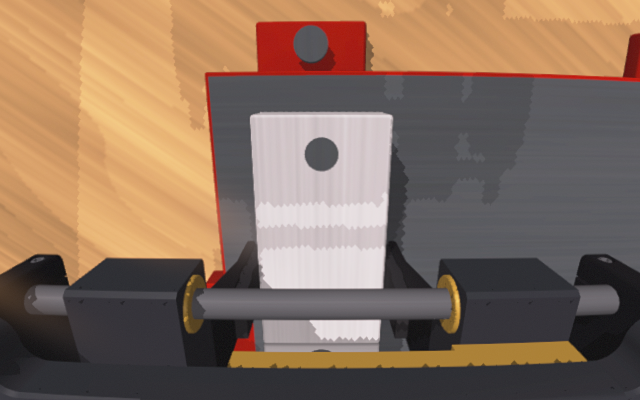

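Casting turned level as the force rose, so it's apparently seated. Release, rise and check.

Request:
{"method": "jog_arm", "body": {
  "delta_pos": [
    [0, 0, 0],
    [0, 0, 0],
    [0, 0, 0],
    [0, 0, 0],
    [0, 0, 5],
    [0, 0, 10],
    [-1.6, -1.2, 14],
    [-3.2, -2.4, 18],
    [-4.8, -3.6, 18],
    [-4.8, -3.6, 18]
  ],
  "turn": [0, 0, 0, 0, 0, 0, 0, 0, 0, 0],
  "grip": [0, 0, 0, 0, 0, 0, 0, 0, 0, 0]
}}

```text
time_s: 14.32
position: [0.4932, 0.2294, 0.2289]
tcp_rot: [[0.817, 0.577, -0.0], [0.577, -0.817, 0.0], [-0.0, -0.0, -1.0]]
force: [0.5, -0.5, 0.5]
opening: 1.001
grasp_force: 0.0
```

```bash
cat >> h.py <<'E'
O=np.array([.5794,.1629]); A=np.radians(35.4); e=np.array([np.cos(A),np.sin(A)]); n=np.array([-e[1],e[0]])
def fx(p): p=np.asarray(p)[:2]-O; return np.round([1000*p@e,1000*p@n],1)
def wd(x,y): return np.round(O+x/1000*e+y/1000*n,4)
def seated(c,name="s",zt=.072):
    hs=holes(c,(0,0,640,262))
    for h in hs:
        if h[3]>.75: print("hole",h,"fix xy",fx(onplane(c,h[0],h[1],zt)))
E
python3 - <<'E'
from h import *
c=capture("wrist"); save(c,"w6"); seated(c);s=read_state();print(s["position"],s["force"])
E
```

```text
hole (319.6, 171.9, 259.0, 0.89) fix xy [-17.4 105.8]
hole (319.4, 51.3, 194.0, 0.84) fix xy [ 88.7 105.7]
[0.49413231 0.22978767 0.22855367] [ 0.49699762 -0.35368844  0.50251396]
```

View pics/w6.png

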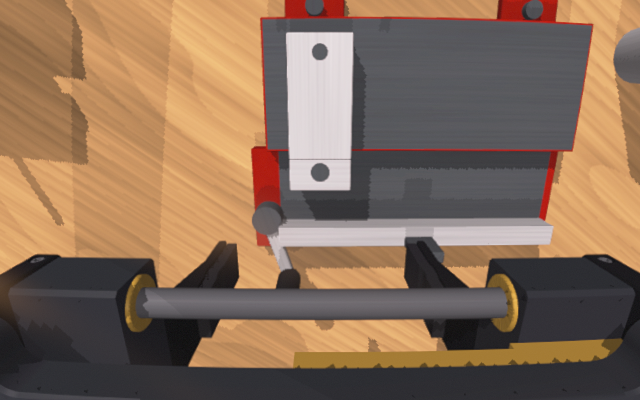

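The picture shows the casting level on the step (holes 106 mm apart at the level height), heel hole at (320,172), riser at row 150. Now the press, with fingers closing on the way.

Request:
{"method": "jog_arm", "body": {
  "delta_pos": [
    [1.1, 1, 0],
    [1.1, 1, -4],
    [1.1, 1, -8],
    [1.1, 1, -12],
    [1.1, 1, -13.5],
    [1.1, 1, -14],
    [1.1, 1, -14],
    [1.1, 1, -14.5],
    [1.1, 1, -15],
    [1.1, 1, -15.4],
    [1.1, 1, -15.6],
    [1.1, 1, -15.7]
  ],
  "turn": [0, 0, 0, 0, 0, 0, 0, 0, 0, 0, 0, 0],
  "grip": [1, 1, 1, 1, 1, 1, 1, 1, 1, 1, 1, 1]
}}

```text
time_s: 15.88
position: [0.5052, 0.2398, 0.0724]
tcp_rot: [[0.816, 0.578, -0.0], [0.578, -0.816, -0.0], [-0.0, 0.0, -1.0]]
force: [-2.9, -1.6, 12.3]
opening: 0.005
grasp_force: 6.0
```

Request:
{"method": "jog_arm", "body": {
  "delta_pos": [
    [0, 0, -0.1],
    [0, 0, -0.2],
    [0, 0, -0.2],
    [0, 0, -0.2]
  ],
  "turn": [0, 0, 0, 0],
  "grip": [1, 1, 1, 1]
}}

```text
time_s: 16.38
position: [0.5052, 0.2398, 0.0723]
tcp_rot: [[0.816, 0.578, 0.001], [0.578, -0.816, -0.0], [0.001, 0.0, -1.0]]
force: [-5.0, -2.2, 20.0]
opening: 0.005
grasp_force: 9.5
```

Request:
{"method": "jog_arm", "body": {
  "delta_pos": [
    [0, 0, 1.5],
    [2.8, 2, 1.5],
    [5.6, 4, 1.5],
    [5.6, 4, 1],
    [5.6, 4, 0.6],
    [5.6, 4, 0.3],
    [5.6, 4, 0.1],
    [5.6, 4, 0],
    [5.6, 4, 0],
    [5.6, 4, 0]
  ],
  "turn": [0, 0, 0, 0, 0, 0, 0, 0, 0, 0],
  "grip": [1, 1, 1, 1, 1, 1, 1, 1, 1, 1]
}}

```text
time_s: 17.62
position: [0.5596, 0.2791, 0.0724]
tcp_rot: [[0.816, 0.578, -0.002], [0.578, -0.816, -0.001], [-0.002, -0.0, -1.0]]
force: [-3.7, -1.9, 16.9]
opening: 0.006
grasp_force: 8.5
```

Request:
{"method": "jog_arm", "body": {
  "delta_pos": [
    [0, 0, 5],
    [0, 0, 10],
    [0, 0, 15],
    [0, -3, 20],
    [0, -9, 20],
    [0, -15, 20],
    [0, -21, 20],
    [0, -27, 20],
    [0, -33, 20],
    [-1, -39, 20],
    [-2, -45, 20],
    [-3, -51, 20]
  ],
  "turn": [0, 0, 8, 18, 28, 38, 48, 58, 68, 78, 88, 98],
  "grip": [0, 0, 0, 0, 0, 0, 0, 0, 0, 0, 0, 0]
}}

```text
time_s: 19.12
position: [0.5322, -0.2177, 0.2692]
tcp_rot: [[-0.679, 0.734, -0.001], [0.734, 0.679, 0.001], [0.001, -0.0, -1.0]]
force: [1.6, -0.4, -1.1]
opening: 0.994
grasp_force: 0.0
```

Request:
{"method": "jog_arm", "body": {
  "delta_pos": [
    [-1.1, -6, 0],
    [-2.3, -12, 0],
    [-2.3, -14, 0],
    [-2.3, -14, 0],
    [-2.3, -14, 0],
    [-2.3, -14, 0]
  ],
  "turn": [10, 20, 30, 35, 35, 35],
  "grip": [0, 0, 0, 0, 0, 0]
}}

```text
time_s: 19.88
position: [0.5104, -0.3557, 0.2693]
tcp_rot: [[-0.976, 0.218, -0.001], [0.218, 0.976, 0.001], [0.001, 0.001, -1.0]]
force: [-0.4, 1.0, -0.2]
opening: 0.997
grasp_force: 0.0
```

```bash
python3 - <<'E'
from h import *
import pickle
c=capture("wrist"); save(c,"w7"); pickle.dump(c,open("w7.pkl","wb"))
w1=pickle.load(open("w1.pkl","rb"))
H,T=look(c,[.5369,-.3762,.054],[.4611,-.3606,.0338])
hs=holes(c,(0,0,640,250));print(hs)
for P,q1 in((H,(418.4,125.3)),(T,(386,169.4))):
    q=proj(c,P); print("tri",tri(px2ray(c,*q),px2ray(w1,*q1)).round(4))
print(read_state()["position"])
E
```

```text
pred 308 200 found (308.2, 199.3) [ 0.5366 -0.3759  0.054 ]
pred 307 129 found (306.2, 129.0) [ 0.4608 -0.3612  0.0338]
yaw 169.07 len 0.0798
[(308.2, 199.3, 186.5, 0.87), (306.2, 129.0, 113.0, 0.85), (521.0, 161.0, 84.0, 0.65), (521.3, 121.3, 174.5, 0.68)]
tri [ 0.5368 -0.376   0.0535]
tri [ 0.4608 -0.3612  0.0334]
[ 0.51056231 -0.3556664   0.26943689]
```

View pics/w7.png

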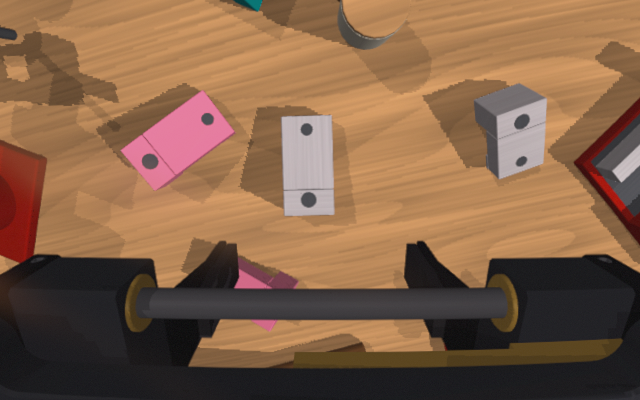

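Request:
{"method": "jog_arm", "body": {
  "delta_pos": [
    [-0.3, -1.5, -4],
    [-0.3, -1.5, -10],
    [-0.3, -1.5, -15],
    [-0.3, -1.5, -19],
    [-0.3, -1.5, -22],
    [-0.3, -1.5, -24],
    [-0.3, -1.5, -24.6],
    [-0.3, -1.5, -24.6],
    [-0.3, -1.5, -24.6],
    [-0.3, -1.5, -24.6],
    [-0.3, -1.5, -24.6],
    [-0.3, -1.5, -24.6]
  ],
  "turn": [1.6, 1.6, 1.6, 1.6, 1.6, 1.6, 1.6, 1.6, 1.6, 1.6, 1.6, 1.6],
  "grip": [0, 0, 0, 0, 0, 0, 0, 0, 1, 1, 1, 1]
}}

```text
time_s: 21.42
position: [0.5079, -0.3713, 0.024]
tcp_rot: [[-0.982, 0.19, 0.0], [0.19, 0.982, 0.0], [-0.0, 0.0, -1.0]]
force: [0.9, 0.8, 2.8]
opening: 0.663
grasp_force: 30.0
```

Request:
{"method": "jog_arm", "body": {
  "delta_pos": [
    [0, 0, 0],
    [0, 0, 0],
    [0, 0, 1],
    [0, 0, 3],
    [0, 0, 7],
    [0, 0, 12],
    [0, 0, 17],
    [0, 0, 17]
  ],
  "turn": [0, 0, 0, 0, 0, 0, 0, 0],
  "grip": [1, 1, 1, 1, 1, 1, 1, 1]
}}

```text
time_s: 22.42
position: [0.5102, -0.3739, 0.1992]
tcp_rot: [[-0.982, 0.19, 0.008], [0.189, 0.982, -0.009], [-0.01, -0.007, -1.0]]
force: [1.4, -0.6, -5.6]
opening: 0.66
grasp_force: 30.0
```

Request:
{"method": "jog_arm", "body": {
  "delta_pos": [
    [0, 2, 0],
    [0, 5, 0],
    [0, 9, 0],
    [0, 13, 0],
    [0, 17, 0],
    [0, 21, 0],
    [0, 25, 0],
    [1, 29, 0],
    [2, 33, 0],
    [3, 37, 0],
    [4, 41, 0],
    [5, 44, 0]
  ],
  "turn": [-10, -20, -30, -40, -50, -60, -70, -80, -90, -100, -110, -120],
  "grip": [1, 1, 1, 1, 1, 1, 1, 1, 1, 1, 1, 1]
}}

```text
time_s: 23.92
position: [0.556, 0.0705, 0.1916]
tcp_rot: [[0.659, 0.752, -0.004], [0.752, -0.659, 0.0], [-0.003, -0.004, -1.0]]
force: [0.7, -0.7, -4.8]
opening: 0.668
grasp_force: 30.0
```

Request:
{"method": "jog_arm", "body": {
  "delta_pos": [
    [0, 0, 0],
    [0, 0, 0],
    [0, 0, 0]
  ],
  "turn": [0, 0, 0],
  "grip": [1, 1, 1]
}}

```text
time_s: 24.3
position: [0.557, 0.0677, 0.1929]
tcp_rot: [[0.656, 0.755, -0.002], [0.755, -0.656, -0.0], [-0.001, -0.001, -1.0]]
force: [0.7, 0.0, -6.2]
opening: 0.666
grasp_force: 30.0
```

Request:
{"method": "jog_arm", "body": {
  "delta_pos": [
    [1.5, 4.5, 0],
    [3.6, 10.4, 0],
    [3.6, 10.4, 0],
    [3.6, 10.4, -5],
    [3.6, 10.4, -9],
    [3.6, 10.4, -11.5],
    [3.6, 10.4, -11.5],
    [3.6, 10.4, -11.5]
  ],
  "turn": [-6, -13.6, -13.6, -13.6, -13.6, -13.6, -13.6, -13.6],
  "grip": [1, 1, 1, 1, 1, 1, 1, 1]
}}

```text
time_s: 25.3
position: [0.5948, 0.1719, 0.0796]
tcp_rot: [[0.815, 0.58, 0.002], [0.58, -0.815, 0.0], [0.002, 0.001, -1.0]]
force: [0.3, 0.0, -5.0]
opening: 0.664
grasp_force: 30.0
```

```bash
python3 - <<'E'
from h import *
s=read_state();print(s["position"],fx(s["position"]),s["force"],s["tcp_rot"])
c=capture("wrist");print(holes(c,(0,0,640,260)))
E
```

```text
[0.59483331 0.17191056 0.07956029] [17.8 -1.6] [ 0.25258876  0.02788775 -4.99766525] [[ 8.14781283e-01  5.79765203e-01  1.94171367e-03]
 [ 5.79766170e-01 -8.14782905e-01  7.87475830e-05]
 [ 1.62773021e-03  1.06157784e-03 -9.99998112e-01]]
[(309.1, 169.5, 41.5, 0.19), (323.0, 168.4, 184.5, 0.3), (518.6, 121.7, 17.0, 0.41), (105.4, 120.1, 416.5, 0.62)]
```

Now lower onto the step: contact should come near 0.066, level near 0.050.

Request:
{"method": "jog_arm", "body": {
  "delta_pos": [
    [0, 0, -1],
    [0, 0, -1.3],
    [0, 0, -1.6],
    [0, 0, -1.9],
    [0, 0, -2.2],
    [0, 0, -2.5],
    [0, 0, -2.7],
    [0, 0, -2.8],
    [0, 0, -2.8]
  ],
  "turn": [0, 0, 0, 0, 0, 0, 0, 0, 0],
  "grip": [1, 1, 1, 1, 1, 1, 1, 1, 1]
}}

```text
time_s: 26.48
position: [0.5927, 0.1721, 0.0512]
tcp_rot: [[0.814, 0.581, -0.002], [0.581, -0.814, -0.001], [-0.002, -0.0, -1.0]]
force: [-3.5, -2.1, 0.7]
opening: 0.666
grasp_force: 30.0
```

Request:
{"method": "jog_arm", "body": {
  "delta_pos": [
    [0, 0, -0.15],
    [0, 0, -0.3],
    [0, 0, -0.3]
  ],
  "turn": [0, 0, 0],
  "grip": [1, 1, 1]
}}

```text
time_s: 26.85
position: [0.593, 0.1723, 0.0505]
tcp_rot: [[0.814, 0.581, -0.001], [0.581, -0.814, -0.001], [-0.001, 0.0, -1.0]]
force: [-8.4, -3.8, 15.9]
opening: 0.664
grasp_force: 30.0
```

Request:
{"method": "jog_arm", "body": {
  "delta_pos": [
    [0, 0, 0],
    [0, 0, 0],
    [0, 0, 0],
    [0, 0, 0],
    [0, 0, 5],
    [0, 0, 10],
    [-1.6, -1.2, 14],
    [-3.2, -2.4, 18],
    [-4, -3, 18],
    [-4, -3, 18]
  ],
  "turn": [0, 0, 0, 0, 0, 0, 0, 0, 0, 0],
  "grip": [0, 0, 0, 0, 0, 0, 0, 0, 0, 0]
}}

```text
time_s: 28.1
position: [0.5528, 0.1424, 0.2269]
tcp_rot: [[0.815, 0.58, -0.002], [0.58, -0.815, 0.0], [-0.001, -0.001, -1.0]]
force: [-0.5, -0.1, -0.5]
opening: 0.994
grasp_force: 0.0
```

```bash
python3 - <<'E'
from h import *
c=capture("wrist"); save(c,"w8"); seated(c);s=read_state();print(s["position"],fx(s["position"]))
E
```

```text
hole (320.1, 169.5, 263.5, 0.9) fix xy [-16.7   0.1]
hole (320.0, 79.2, 187.0, 0.9) fix xy [63.5  0.2]
hole (207.7, 170.3, 264.5, 0.86) fix xy [-17.4 105.9]
hole (197.6, 49.9, 197.0, 0.85) fix xy [ 88.5 105.8]
[0.55304871 0.14257347 0.22632933] [-33.3  -1.3]
```

View pics/w8.png

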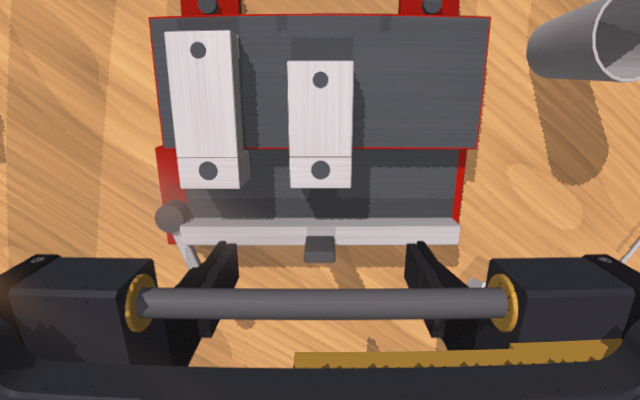

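Both castings sit level in the picture: mid holes at (320,170) and (320,79), long at (208,170) and (198,50). Press mid.

Request:
{"method": "jog_arm", "body": {
  "delta_pos": [
    [1.4, 1.2, 0],
    [1.4, 1.2, -4],
    [1.4, 1.2, -8],
    [1.4, 1.2, -12],
    [1.4, 1.2, -13.5],
    [1.4, 1.2, -13.8],
    [1.4, 1.2, -13.8],
    [1.4, 1.2, -14.3],
    [1.4, 1.2, -14.8],
    [1.4, 1.2, -15.2],
    [1.4, 1.2, -15.4],
    [1.4, 1.2, -15.5]
  ],
  "turn": [0, 0, 0, 0, 0, 0, 0, 0, 0, 0, 0, 0],
  "grip": [1, 1, 1, 1, 1, 1, 1, 1, 1, 1, 1, 1]
}}

```text
time_s: 29.65
position: [0.5678, 0.1546, 0.0724]
tcp_rot: [[0.814, 0.58, -0.0], [0.58, -0.814, -0.0], [-0.0, -0.0, -1.0]]
force: [-1.4, 0.2, 7.3]
opening: 0.004
grasp_force: 3.9
```

Request:
{"method": "jog_arm", "body": {
  "delta_pos": [
    [0, 0, -0.1],
    [0, 0, -0.2],
    [0, 0, -0.2],
    [0, 0, -0.2]
  ],
  "turn": [0, 0, 0, 0],
  "grip": [1, 1, 1, 1]
}}

```text
time_s: 30.15
position: [0.5678, 0.1546, 0.0724]
tcp_rot: [[0.814, 0.58, 0.0], [0.58, -0.814, -0.0], [0.0, 0.0, -1.0]]
force: [-2.7, -1.4, 11.4]
opening: 0.003
grasp_force: 5.6
```

Request:
{"method": "jog_arm", "body": {
  "delta_pos": [
    [0, 0, 1.5],
    [2.6, 1.8, 1.5],
    [5, 3.5, 1.5],
    [5, 3.5, 1],
    [5, 3.5, 0.6],
    [5, 3.5, 0.3],
    [5, 3.5, 0.1],
    [5, 3.5, 0],
    [5, 3.5, 0],
    [5, 3.5, 0]
  ],
  "turn": [0, 0, 0, 0, 0, 0, 0, 0, 0, 0],
  "grip": [1, 1, 1, 1, 1, 1, 1, 1, 1, 1]
}}

```text
time_s: 31.4
position: [0.6164, 0.189, 0.0724]
tcp_rot: [[0.815, 0.58, -0.002], [0.58, -0.815, -0.001], [-0.002, -0.001, -1.0]]
force: [-4.3, -1.5, 10.7]
opening: 0.005
grasp_force: 5.5
```

Request:
{"method": "jog_arm", "body": {
  "delta_pos": [
    [0, 0, 5],
    [0, 0, 10],
    [0, 0, 15],
    [-2, -4, 20],
    [-4, -9, 20],
    [-6, -14, 20],
    [-8, -19, 20],
    [-9.7, -24, 20],
    [-9.7, -29, 20],
    [-9.7, -31.4, 20],
    [-9.7, -31.4, 20],
    [-9.7, -31.4, 20]
  ],
  "turn": [0, 0, 0, -5, -10, -15, -20, -25, -27, -27, -27, -27],
  "grip": [0, 0, 0, 0, 0, 0, 0, 0, 0, 0, 0, 0]
}}

```text
time_s: 32.9
position: [0.5201, -0.1235, 0.2703]
tcp_rot: [[0.989, 0.147, -0.001], [0.147, -0.989, 0.001], [-0.001, -0.001, -1.0]]
force: [-0.5, 0.3, 0.6]
opening: 1.0
grasp_force: 0.0
```

```bash
python3 - <<'E'
from h import *
c=capture("wrist"); save(c,"w9"); 
look(c,[.5008,-.1279,.0534],[.5508,-.1206,.0346])
s=read_state();print(s["position"],s["tcp_rot"][0])
E
```

```text
pred 323 190 found (323.0, 189.9) [ 0.501  -0.1278  0.0534]
pred 323 143 found (323.2, 143.1) [ 0.551  -0.1205  0.0346]
yaw 8.24 len 0.0539
[ 0.52027503 -0.12317823  0.27035002] [ 9.88972227e-01  1.48098996e-01 -7.88429558e-04]
```

View pics/w9.png

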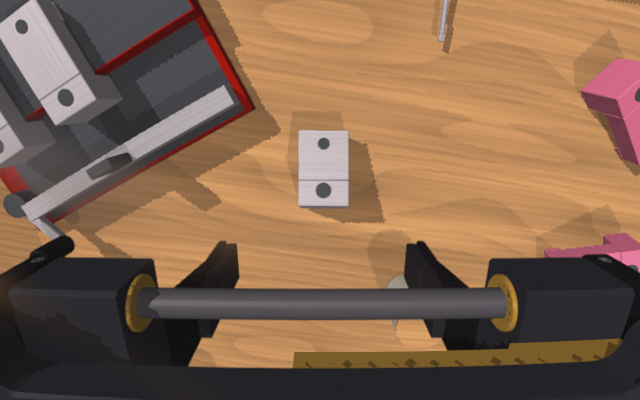

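Request:
{"method": "jog_arm", "body": {
  "delta_pos": [
    [0, -0.2, -4],
    [0, -0.2, -10],
    [0, -0.2, -15],
    [0, -0.2, -19],
    [0, -0.2, -22],
    [0, -0.2, -24],
    [0, -0.2, -24.7],
    [0, -0.2, -24.7],
    [0, -0.2, -24.7],
    [0, -0.2, -24.7],
    [0, -0.2, -24.7],
    [0, -0.2, -24.7]
  ],
  "turn": [0, 0, 0, 0, 0, 0, 0, 0, 0, 0, 0, 0],
  "grip": [0, 0, 0, 0, 0, 0, 0, 0, 1, 1, 1, 1]
}}

```text
time_s: 34.45
position: [0.5208, -0.1261, 0.024]
tcp_rot: [[0.989, 0.147, 0.0], [0.147, -0.989, 0.0], [0.0, -0.0, -1.0]]
force: [-0.4, 1.6, 2.8]
opening: 0.664
grasp_force: 30.0
```

Request:
{"method": "jog_arm", "body": {
  "delta_pos": [
    [0, 0, 0],
    [0, 0, 0],
    [0, 0, 1],
    [0, 0, 3],
    [0, 0, 7],
    [0, 0, 12],
    [0, 0, 17],
    [0, 0, 17],
    [0, 0, 17]
  ],
  "turn": [0, 0, 0, 0, 0, 0, 0, 0, 0],
  "grip": [1, 1, 1, 1, 1, 1, 1, 1, 1]
}}

```text
time_s: 35.58
position: [0.5192, -0.1258, 0.1922]
tcp_rot: [[0.989, 0.147, -0.003], [0.147, -0.989, 0.001], [-0.003, -0.002, -1.0]]
force: [-0.1, 0.9, -5.2]
opening: 0.661
grasp_force: 30.0
```

Request:
{"method": "jog_arm", "body": {
  "delta_pos": [
    [3, 5, 0],
    [6, 10, 0],
    [9, 15, 0],
    [12.6, 20.7, 0],
    [12.6, 20.7, 0],
    [12.6, 20.7, -5],
    [12.6, 20.7, -9],
    [12.6, 20.7, -11.5],
    [12.6, 20.7, -11.5],
    [12.6, 20.7, -11.5]
  ],
  "turn": [8, 16, 24, 27, 27, 27, 27, 27, 27, 27],
  "grip": [1, 1, 1, 1, 1, 1, 1, 1, 1, 1]
}}

```text
time_s: 36.83
position: [0.6466, 0.0801, 0.0781]
tcp_rot: [[0.815, 0.58, -0.001], [0.58, -0.815, -0.0], [-0.001, -0.0, -1.0]]
force: [0.3, 0.1, -4.3]
opening: 0.666
grasp_force: 30.0
```

```bash
python3 - <<'E'
from h import *
s=read_state();print(s["position"],fx(s["position"]),s["force"],s["tcp_rot"][0])
E
```

```text
[0.6466247  0.08009856 0.07812539] [   6.8 -106.4] [ 0.28354041  0.13631602 -4.26293517] [ 0.81480376  0.57973616 -0.00089879]
```

Request:
{"method": "jog_arm", "body": {
  "delta_pos": [
    [0, 0.1, -1],
    [0, 0.1, -1.3],
    [0, 0.1, -1.6],
    [0, 0.1, -1.9],
    [0, 0.1, -2.2],
    [0, 0.1, -2.5],
    [0, 0.1, -2.7],
    [0, 0.1, -2.7]
  ],
  "turn": [0, 0, 0, 0, 0, 0, 0, 0],
  "grip": [1, 1, 1, 1, 1, 1, 1, 1]
}}

```text
time_s: 37.83
position: [0.6449, 0.0801, 0.0535]
tcp_rot: [[0.814, 0.581, -0.004], [0.581, -0.814, -0.002], [-0.004, -0.0, -1.0]]
force: [-7.5, -4.9, 5.9]
opening: 0.662
grasp_force: 30.0
```

Request:
{"method": "jog_arm", "body": {
  "delta_pos": [
    [0, 0, -0.15],
    [0, 0, -0.3],
    [0, 0, -0.4],
    [0, 0, -0.4]
  ],
  "turn": [0, 0, 0, 0],
  "grip": [1, 1, 1, 1]
}}

```text
time_s: 38.33
position: [0.6452, 0.0802, 0.0507]
tcp_rot: [[0.814, 0.581, -0.003], [0.581, -0.814, -0.002], [-0.004, 0.0, -1.0]]
force: [-8.1, -4.4, 11.4]
opening: 0.664
grasp_force: 30.0
```

Request:
{"method": "jog_arm", "body": {
  "delta_pos": [
    [0, 0, 0],
    [0, 0, 0],
    [0, 0, 0],
    [0, 0, 0],
    [0, 0, 5],
    [0, 0, 10],
    [-1.6, -1.2, 14],
    [-3.2, -2.4, 18],
    [-3.2, -2.4, 18],
    [-3.2, -2.4, 18]
  ],
  "turn": [0, 0, 0, 0, 0, 0, 0, 0, 0, 0],
  "grip": [0, 0, 0, 0, 0, 0, 0, 0, 0, 0]
}}

```text
time_s: 39.58
position: [0.6145, 0.0578, 0.2269]
tcp_rot: [[0.814, 0.58, -0.001], [0.58, -0.814, 0.0], [-0.0, -0.001, -1.0]]
force: [-0.5, 0.5, -1.5]
opening: 1.0
grasp_force: 0.0
```

```bash
python3 - <<'E'
from h import *
c=capture("wrist"); save(c,"w10"); seated(c);s=read_state();print(s["position"],fx(s["position"]))
print(wd(-15,-105))
E
```

```text
hole (320.8, 176.4, 259.5, 0.88) fix xy [ -21.9 -105.3]
hole (320.7, 117.7, 179.5, 0.89) fix xy [  32.  -105.1]
hole (208.9, 171.1, 262.5, 0.86) fix xy [-16.8   0.1]
hole (201.0, 81.9, 188.0, 0.85) fix xy [63.3  0.3]
hole (82.5, 55.2, 188.0, 0.81) fix xy [ 88.4 105.9]
[0.61422726 0.05792571 0.22614401] [ -32.4 -105.7]
[0.628  0.0686]
```

View pics/w10.png

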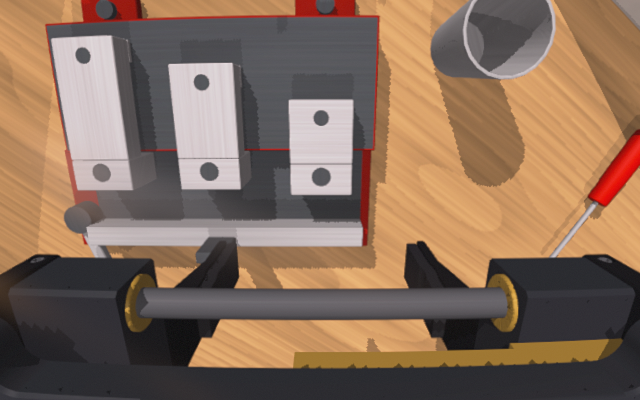

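All three are level. Short (holes (321,176) and (321,118)) stands about 5 mm short of the others, near the tolerance edge, so I'll regrip it and slide it up before pressing.

Request:
{"method": "jog_arm", "body": {
  "delta_pos": [
    [1.6, 1.2, -4],
    [3.2, 2.4, -8],
    [3.2, 2.4, -13],
    [3.2, 2.4, -16.5],
    [3.2, 2.4, -17.7],
    [3.2, 2.4, -17.7],
    [3.2, 2.4, -17.7],
    [3.2, 2.4, -17.7],
    [3.2, 2.4, -17.7],
    [3.2, 2.4, -17.7],
    [3.2, 2.4, -17.7],
    [3.2, 2.4, -17.7]
  ],
  "turn": [0, 0, 0, 0, 0, 0, 0, 0, 0, 0, 0, 0],
  "grip": [0, 0, 0, 0, 0, 0, 1, 1, 1, 1, 1, 1]
}}

```text
time_s: 41.12
position: [0.6472, 0.0816, 0.0514]
tcp_rot: [[0.814, 0.58, 0.001], [0.58, -0.814, -0.0], [0.001, 0.001, -1.0]]
force: [-1.2, 0.3, 5.3]
opening: 0.666
grasp_force: 30.0
```

Request:
{"method": "jog_arm", "body": {
  "delta_pos": [
    [0.1, 0.1, 0],
    [0.2, 0.15, 0],
    [0.3, 0.22, 0],
    [0.4, 0.29, 0],
    [0.4, 0.29, 0],
    [0.4, 0.29, 0]
  ],
  "turn": [0, 0, 0, 0, 0, 0],
  "grip": [1, 1, 1, 1, 1, 1]
}}

```text
time_s: 41.88
position: [0.6485, 0.0828, 0.0514]
tcp_rot: [[0.814, 0.581, -0.005], [0.581, -0.814, -0.003], [-0.006, -0.001, -1.0]]
force: [-7.0, -5.2, 9.1]
opening: 0.664
grasp_force: 30.0
```

Request:
{"method": "jog_arm", "body": {
  "delta_pos": [
    [0, 0, 0],
    [0, 0, 0],
    [0, 0, 0],
    [0, 0, 0],
    [0, 0, 5],
    [0, 0, 10],
    [-1.6, -1.2, 14],
    [-3.2, -2.4, 17.7],
    [-3.2, -2.4, 17.7],
    [-3.2, -2.4, 17.7]
  ],
  "turn": [0, 0, 0, 0, 0, 0, 0, 0, 0, 0],
  "grip": [0, 0, 0, 0, 0, 0, 0, 0, 0, 0]
}}

```text
time_s: 43.12
position: [0.6185, 0.0607, 0.227]
tcp_rot: [[0.814, 0.58, -0.001], [0.58, -0.814, 0.0], [-0.0, -0.001, -1.0]]
force: [-0.5, -0.4, -0.7]
opening: 1.001
grasp_force: 0.0
```

```bash
python3 - <<'E'
from h import *
c=capture("wrist"); seated(c);s=read_state();print(s["position"],fx(s["position"]))
E
```

```text
hole (320.6, 179.8, 258.5, 0.89) fix xy [ -20.2 -105.1]
hole (320.5, 121.3, 178.0, 0.87) fix xy [  33.8 -104.9]
hole (209.5, 176.2, 262.0, 0.86) fix xy [-16.8   0.1]
hole (201.7, 87.8, 187.5, 0.82) fix xy [63.3  0.2]
hole (83.4, 61.1, 183.5, 0.8) fix xy [ 88.4 106. ]
[0.61825957 0.0608227  0.22622384] [ -27.5 -105.7]
```

Request:
{"method": "jog_arm", "body": {
  "delta_pos": [
    [0.7, 0.6, 0],
    [0.7, 0.6, -4],
    [0.7, 0.6, -8],
    [0.7, 0.6, -12],
    [0.7, 0.6, -13.5],
    [0.7, 0.6, -13.8],
    [0.7, 0.6, -13.8],
    [0.7, 0.6, -14.3],
    [0.7, 0.6, -14.8],
    [0.7, 0.6, -15.2],
    [0.7, 0.6, -15.4],
    [0.7, 0.6, -15.5]
  ],
  "turn": [0, 0, 0, 0, 0, 0, 0, 0, 0, 0, 0, 0],
  "grip": [1, 1, 1, 1, 1, 1, 1, 1, 1, 1, 1, 1]
}}

```text
time_s: 44.68
position: [0.6257, 0.0665, 0.0725]
tcp_rot: [[0.814, 0.58, -0.0], [0.58, -0.814, 0.0], [-0.0, -0.0, -1.0]]
force: [-2.3, -0.9, 6.1]
opening: 0.006
grasp_force: 2.9
```

Request:
{"method": "jog_arm", "body": {
  "delta_pos": [
    [0, 0, -0.1],
    [0, 0, -0.2],
    [0, 0, -0.2],
    [0, 0, -0.2]
  ],
  "turn": [0, 0, 0, 0],
  "grip": [1, 1, 1, 1]
}}

```text
time_s: 45.18
position: [0.6258, 0.0665, 0.0725]
tcp_rot: [[0.814, 0.58, 0.0], [0.58, -0.814, -0.0], [0.0, 0.0, -1.0]]
force: [-3.4, -0.4, 9.7]
opening: 0.003
grasp_force: 5.0
```

Request:
{"method": "jog_arm", "body": {
  "delta_pos": [
    [0, 0, 1.5],
    [2.2, 1.6, 1.5],
    [4.4, 3.1, 1.5],
    [4.4, 3.1, 1],
    [4.4, 3.1, 0.6],
    [4.4, 3.1, 0.3],
    [4.4, 3.1, 0.1],
    [4.4, 3.1, 0],
    [4.4, 3.1, 0],
    [4.4, 3.1, 0]
  ],
  "turn": [0, 0, 0, 0, 0, 0, 0, 0, 0, 0],
  "grip": [1, 1, 1, 1, 1, 1, 1, 1, 1, 1]
}}

```text
time_s: 46.42
position: [0.6685, 0.097, 0.0724]
tcp_rot: [[0.815, 0.58, -0.002], [0.58, -0.815, -0.0], [-0.002, -0.001, -1.0]]
force: [-3.9, -0.5, 10.4]
opening: 0.01
grasp_force: 5.0
```

```bash
python3 - <<'E'
from h import *
s=read_state();print(s["position"],fx(s["position"]),"behind post",wd(-130,0),wd(-75,0))
E
```

```text
[0.66852996 0.09698319 0.07243196] [  34.5 -105.4] behind post [0.4734 0.0876] [0.5183 0.1195]
```

Request:
{"method": "jog_arm", "body": {
  "delta_pos": [
    [0, 0, 5],
    [-2, 0, 9],
    [-8, -0.5, 9],
    [-14, -0.9, 9],
    [-19.5, -0.9, 9],
    [-19.5, -0.9, 9],
    [-19.5, -0.9, 4],
    [-19.5, -0.9, -0.6],
    [-19.5, -0.9, -0.6]
  ],
  "turn": [0, 0, 0, 0, 0, 0, 0, 0, 0],
  "grip": [1, 1, 1, 1, 1, 1, 1, 1, 1]
}}

```text
time_s: 47.55
position: [0.4731, 0.0883, 0.0621]
tcp_rot: [[0.815, 0.58, -0.007], [0.58, -0.815, 0.0], [-0.005, -0.004, -1.0]]
force: [0.5, -0.3, -0.0]
opening: 0.003
grasp_force: 0.0
```

Request:
{"method": "jog_arm", "body": {
  "delta_pos": [
    [0.8, 0.6, 0],
    [1.6, 1.2, 0],
    [2.4, 1.7, 0],
    [3.2, 2.2, 0],
    [3.6, 2.5, 0],
    [4, 2.8, 0],
    [4.4, 3.1, 0],
    [4.8, 3.4, 0],
    [4.8, 3.4, 0]
  ],
  "turn": [0, 0, 0, 0, 0, 0, 0, 0, 0],
  "grip": [1, 1, 1, 1, 1, 1, 1, 1, 1]
}}

```text
time_s: 48.68
position: [0.522, 0.1218, 0.0645]
tcp_rot: [[0.814, 0.581, -0.002], [0.581, -0.814, -0.001], [-0.003, -0.0, -1.0]]
force: [-2.7, -5.7, 4.2]
opening: 0.003
grasp_force: 3.2
```

```bash
python3 - <<'E'
from h import *
s=read_state();print(s["position"],fx(s["position"]),s["force"][:2]@e)
E
```

```text
[0.52198955 0.12180034 0.06446977] [-70.6  -0.2] -5.457698289209162
```

Request:
{"method": "jog_arm", "body": {
  "delta_pos": [
    [0.2, 0.15, 0],
    [0.4, 0.29, 0],
    [0.55, 0.4, 0],
    [0.7, 0.5, 0],
    [0.8, 0.58, 0],
    [0.8, 0.58, 0]
  ],
  "turn": [0, 0, 0, 0, 0, 0],
  "grip": [1, 1, 1, 1, 1, 1]
}}

```text
time_s: 49.42
position: [0.5217, 0.122, 0.0644]
tcp_rot: [[0.812, 0.584, -0.02], [0.584, -0.812, -0.01], [-0.023, -0.003, -1.0]]
force: [-16.3, -26.3, 17.5]
opening: 0.0
grasp_force: 14.4
```

```bash
python3 - <<'E'
from h import *
s=read_state();print(s["position"],fx(s["position"]),s["force"],s["force"][:2]@e)
E
```

```text
[0.5217379  0.12204967 0.06441991] [-70.7   0.1] [-16.27182911 -26.29617353  17.47107916] -28.496498421630154
```

Stopped at 28 N; I'll back off and measure the jaw numerically from above.

Request:
{"method": "jog_arm", "body": {
  "delta_pos": [
    [-0.9, -0.65, 0],
    [-1.7, -1.2, 0],
    [-1.7, -1.2, 5],
    [-1.7, -1.2, 10],
    [0, 0, 16.3],
    [2.4, 1.7, 16.3],
    [2.4, 1.7, 16.3],
    [2.4, 1.7, 16.3]
  ],
  "turn": [0, 0, 0, 0, 0, 0, 0, 0],
  "grip": [1, 1, 1, 1, 1, 1, 1, 1]
}}

```text
time_s: 50.42
position: [0.5536, 0.1455, 0.2264]
tcp_rot: [[0.814, 0.581, -0.003], [0.581, -0.814, -0.0], [-0.002, -0.001, -1.0]]
force: [0.4, 0.6, 0.1]
opening: 0.004
grasp_force: 0.0
```

```bash
python3 - <<'E'
from h import *
c=capture("wrist"); save(c,"w11"); import pickle; pickle.dump(c,open("w11.pkl","wb"))
seated(c);s=read_state();print(s["position"],fx(s["position"]))
im=c["color"].astype(int)
for x,y in ((-30,60),(-30,-50),(-30,-140),(-30,145)):
    # brightness profile along fixture x at bar-top height
    pr=[]
    for X in range(-115,0,3):
        u,v=proj(c,[*wd(X,y),.049])
        pr.append(int(im[int(round(v)),int(round(u))].mean()) if 0<=v<399 and 0<=u<639 else -1)
    print(y,pr)
pr=[]
for X in range(-115,-30,3):
    u,v=proj(c,[*wd(X,0),.091]); pr.append(int(im[int(round(v)),int(round(u))].mean()))
print("post",pr)
E
```

```text
hole (434.0, 174.6, 263.0, 0.88) fix xy [ -18.7 -105.1]
hole (322.4, 172.0, 261.0, 0.9) fix xy [-16.7   0.1]
hole (210.1, 172.7, 262.5, 0.86) fix xy [-17.5 105.9]
hole (439.6, 115.7, 175.5, 0.85) fix xy [  35.5 -105.2]
hole (322.6, 82.1, 186.0, 0.87) fix xy [63.4  0.2]
hole (200.4, 52.2, 197.5, 0.84) fix xy [ 88.7 105.6]
[0.55332587 0.14524961 0.22623928] [-31.5   0.7]
60 [147, 122, 117, 117, 98, 90, 91, 89, 90, 91, 91, 92, 73, 71, 70, 69, 68, 68, 64, 179, 186, 189, 188, 195, 195, 191, 160, 85, 72, 53, 53, 52, 54, 50, 53, 52, 61, 62, 61]
-50 [155, 128, 112, 113, 105, 87, 90, 87, 88, 87, 91, 90, 87, 64, 62, 62, 64, 65, 61, 178, 194, 194, 191, 197, 198, 190, 159, 150, 119, 77, 65, 69, 76, 51, 52, 52, 62, 62, 60]
-140 [164, 118, 110, 112, 108, 74, 75, 74, 74, 75, 75, 73, 59, 54, 56, 55, 56, 54, 54, 125, 136, 138, 136, 139, 129, 205, 208, 207, 208, 211, 207, 209, 205, 212, 206, 181, 210, 213, 205]
145 [171, 170, 169, 168, 190, 170, 141, 128, 88, 87, 90, 84, 74, 90, 89, 79, 81, 84, 86, 182, 188, 189, 189, 191, 193, 188, 167, 128, 124, 95, 106, 124, 91, 107, 82, 84, 101, 78, 71]
post [78, 77, 87, 89, 92, 90, 90, 90, 71, 71, 71, 57, 88, 89, 88, 91, 91, 71, 69, 63, 86, 89, 88, 69, 67, 68, 49, 112, 111]
```

```bash
python3 - <<'E'
from h import *
import pickle
c=pickle.load(open("w11.pkl","rb")); im=c["color"].astype(float)
def prof(y,z,lo,hi):
    X=np.arange(lo,hi,.5); uv=np.array([proj(c,[*wd(x,y),z]) for x in X],np.float32)
    return X,cv2.remap(im.astype(np.float32),uv[:,0].reshape(1,-1),uv[:,1].reshape(1,-1),cv2.INTER_LINEAR)[0]
for y in(50,-50,-60,62):
    X,p=prof(y,.049,-75,-20); g=np.gradient(p.mean(1)); i=g.argmax(); j=g.argmin()
    X2,q=prof(y,.042,-20,20); r=q[:,2]-q[:,1]; k=r>40
    print(y,"bar back",X[i],"front",X[j],"red",X2[k][[0,-1]] if k.any() else None)
# pivot boss: grey disc near (-75,163), knob
u,v=proj(c,[*wd(-75,163),.042]);print("pivot px",u,v)
cv2.imwrite("pics/w11b.png",np.hstack([cv2.resize(c["color"][130:330,100:400],(800,533))]))
E
```

```text
50 bar back -59.0 front -31.5 red [-1.5  0.5]
-50 bar back -59.0 front -30.5 red [-1.5  0.5]
-60 bar back -59.0 front -30.0 red [-1.5  0.5]
62 bar back -59.0 front -35.5 red [-1.5  0. ]
pivot px 171.45223715194055 219.15239361618958
```

View pics/w11b.png

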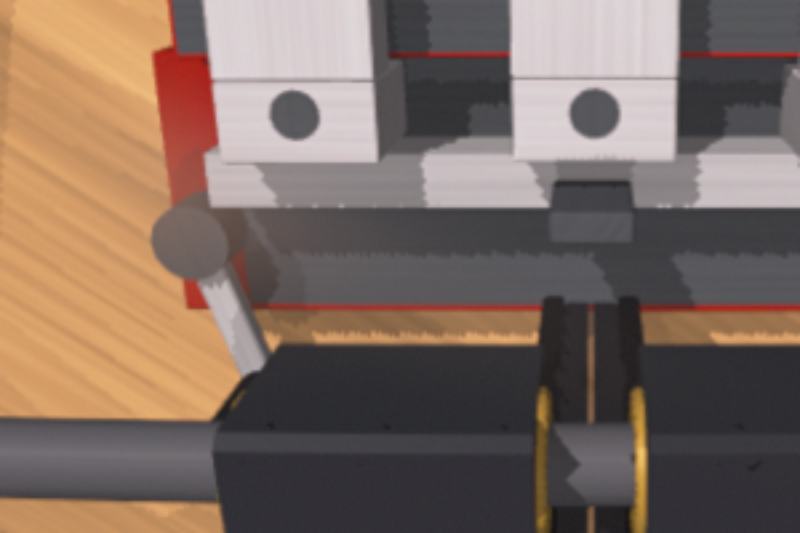

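The crop shows the jaw bar against the feet (back edge at x = -59 in my frame, so home), with the lever still near the unlocked side at (240,320). Now I'll grip the lever knob.

Request:
{"method": "jog_arm", "body": {
  "delta_pos": [
    [-5, 1.5, 0],
    [-10, 3, 0],
    [-14, 4, 0],
    [-17.2, 4.5, 0],
    [-17.2, 4.5, 0],
    [-17.2, 4.5, -5],
    [-17.2, 4.5, -10],
    [-17.2, 4.5, -15],
    [-17.2, 4.5, -17],
    [-17.2, 4.5, -17],
    [-17.2, 4.5, -17],
    [-17.2, 4.5, -17]
  ],
  "turn": [0, 0, 0, 0, 0, 0, 0, 0, 0, 0, 0, 0],
  "grip": [0, 0, 0, 0, 0, 0, 0, 0, 0, 0, 0.2, 0.4]
}}

```text
time_s: 51.98
position: [0.3839, 0.1905, 0.0585]
tcp_rot: [[0.815, 0.58, 0.003], [0.58, -0.815, 0.001], [0.003, 0.001, -1.0]]
force: [0.1, 0.1, 0.1]
opening: 0.852
grasp_force: 0.0
```

Request:
{"method": "jog_arm", "body": {
  "delta_pos": [
    [0, 0, 0],
    [0, 0, 0],
    [0, 0, 0],
    [0, 0, 0],
    [0, 0, 0],
    [0, 0, 0]
  ],
  "turn": [0, 0, 0, 0, 0, 0],
  "grip": [1, 1, 1, 1, 1, 1]
}}

```text
time_s: 52.72
position: [0.3832, 0.1907, 0.0576]
tcp_rot: [[0.815, 0.58, 0.001], [0.58, -0.815, 0.001], [0.001, 0.0, -1.0]]
force: [1.1, 3.4, 0.4]
opening: 0.291
grasp_force: 30.0
```

```bash
python3 - <<'E'
from h import *
s=read_state();p=s["position"][:2];print(s["position"],fx(p),s["force"],s["opening"])
P=np.array([-76.5,163.]);f=fx(p);t0=np.degrees(np.arctan2(P[1]-f[1],P[0]-f[0]));print("theta",t0,np.hypot(*(P-f)))
b=wd(*(P-75*np.array([np.cos(np.radians(t0)),np.sin(np.radians(t0))])))
for t in np.linspace(t0,88,13)[1:]:
    a=np.radians(t);print(np.round(100*(wd(*(P-75*np.array([np.cos(a),np.sin(a)])))-b),2))
E
```

```text
[0.38324411 0.19069141 0.05760965] [-143.8  136.3] [1.05287571 3.40457186 0.41010216] 0.291189563297425
theta 21.6397649871185 72.40290049438627
[ 0.63 -0.36]
[ 1.28 -0.66]
[ 1.97 -0.9 ]
[ 2.67 -1.07]
[ 3.39 -1.17]
[ 4.11 -1.2 ]
[ 4.83 -1.17]
[ 5.55 -1.06]
[ 6.25 -0.88]
[ 6.93 -0.64]
[ 7.59 -0.33]
[8.21 0.03]
```

Request:
{"method": "jog_arm", "body": {
  "delta_pos": [
    [0.63, -0.36, 0],
    [1.28, -0.66, 0],
    [1.97, -0.9, 0],
    [2.67, -1.07, 0],
    [3.39, -1.17, 0],
    [4.11, -1.2, 0],
    [4.83, -1.17, 0],
    [5.55, -1.06, 0],
    [6.25, -0.88, 0],
    [6.93, -0.64, 0],
    [7.59, -0.33, 0],
    [8.2, 0, 0]
  ],
  "turn": [0, 0, 0, 0, 0, 0, 0, 0, 0, 0, 0, 0],
  "grip": [1, 1, 1, 1, 1, 1, 1, 1, 1, 1, 1, 1]
}}

```text
time_s: 54.22
position: [0.4598, 0.1881, 0.0574]
tcp_rot: [[0.811, 0.584, -0.011], [0.584, -0.812, -0.005], [-0.012, -0.002, -1.0]]
force: [-5.5, -5.7, 8.0]
opening: 0.288
grasp_force: 30.0
```

Request:
{"method": "jog_arm", "body": {
  "delta_pos": [
    [0, 0, 0],
    [0, 0, 0],
    [0, 0, 0],
    [0, 0, 0]
  ],
  "turn": [0, 0, 0, 0],
  "grip": [1, 1, 1, 1]
}}

```text
time_s: 54.72
position: [0.4611, 0.1888, 0.0574]
tcp_rot: [[0.812, 0.583, -0.008], [0.583, -0.812, -0.003], [-0.008, -0.002, -1.0]]
force: [-3.6, -3.1, 6.5]
opening: 0.288
grasp_force: 30.0
```

```bash
python3 - <<'E'
from h import *
s=read_state();f=fx(s["position"]);print(f,s["force"],s["opening"]);print(np.degrees(np.arctan2(163-f[1],-76.5-f[0])))
E
```

```text
[-81.4  89.6] [-3.62977372 -3.12987732  6.46510792] 0.2875667088591287
86.18074424705905
```

Request:
{"method": "jog_arm", "body": {
  "delta_pos": [
    [0.2, 0.15, 0],
    [0.4, 0.3, 0],
    [0.6, 0.4, 0],
    [0.6, 0.4, 0]
  ],
  "turn": [0, 0, 0, 0],
  "grip": [1, 1, 1, 1]
}}

```text
time_s: 55.22
position: [0.4674, 0.1923, 0.0574]
tcp_rot: [[0.812, 0.583, -0.007], [0.583, -0.812, -0.004], [-0.008, -0.001, -1.0]]
force: [-3.7, -5.3, 5.1]
opening: 0.286
grasp_force: 30.0
```

Request:
{"method": "jog_arm", "body": {
  "delta_pos": [
    [0, 0, 0],
    [0, 0, 0],
    [0, 0, 0],
    [0, 0, 4],
    [0, 0, 9],
    [-3, -2, 14],
    [-6, -4.5, 17],
    [-6, -4.5, 17],
    [-6, -4.5, 17]
  ],
  "turn": [0, 0, 0, 0, 0, 0, 0, 0, 0],
  "grip": [0, 0, 0, 0, 0, 0, 0, 0, 0]
}}

```text
time_s: 56.35
position: [0.4114, 0.1495, 0.2275]
tcp_rot: [[0.815, 0.58, 0.001], [0.58, -0.815, 0.0], [0.001, 0.0, -1.0]]
force: [0.6, -0.2, 0.3]
opening: 0.996
grasp_force: 0.0
```

```bash
python3 - <<'E'
from h import *
c=capture("wrist"); seated(c);s=read_state();print(s["position"],fx(s["position"]),s["force"])
im=c["color"]; g=im.max(2)
# knob top: near-black blob near its expected place
u0,v0=proj(c,[*wd(-75,88),.084]); print("expected knob px",u0,v0)
m=(g<45).astype(np.uint8); m[270:]=0
n_,l,st,ce=cv2.connectedComponentsWithStats(m)
for k in range(1,n_):
    if st[k,4]>60: print(st[k],ce[k].round(1),fx(onplane(c,*ce[k],.084)))
X=np.arange(-75,-20,.5)
for y in(-50,-70,50):
    uv=np.array([proj(c,[*wd(x,y),.049]) for x in X],np.float32)
    p=cv2.remap(im.astype(np.float32),uv[:,0].reshape(1,-1),uv[:,1].reshape(1,-1),cv2.INTER_LINEAR)[0].mean(1)
    print("bar back",y,X[np.gradient(p).argmax()])
E
```

```text
hole (539.4, 49.0, 317.5, 0.82) fix xy [ -18.7 -105. ]
hole (422.2, 42.9, 345.0, 0.86) fix xy [-16.7   0.1]
hole (298.9, 42.7, 350.0, 0.87) fix xy [-17.3 105.8]
[0.4113587  0.14961198 0.22700497] [-144.7   86.5] [ 0.03387681  0.74233671 -0.06834017]
expected knob px 319.6506679082491 112.18644441906433
[305 105  28  32 603] [319.1 122. ] [-83.3  88.5]
[405 242  42  28 725] [420.7 258.3] [-213.3  -11.2]
[ 12 255  48  15 361] [ 36.6 262.6] [-221.5  380.1]
[583 255  49  15 360] [606.  262.9] [-220.9 -207.4]
[139 260  15  10  88] [148.  265.8] [-222.7  259.9]
[197 260  20  10 112] [207.2 265.3] [-221.4  199.4]
[489 260  15  10 100] [494.5 265.5] [-221.9  -86.9]
[219 263  19   7  94] [229.2 266.6] [-222.7  177.4]
bar back -50 -59.0
bar back -70 -58.5
bar back 50 -59.0
```

```bash
python3 -c "
from rig import *
print(hand_in())"
```

```text
the job is handed in; nothing more can be done
None
```

The job is handed in; no verdict came back. By my measurements all three castings sit level on the step and were pressed over foot and arm, the jaw is home (about 0.0485 m against the 0.046 m limit), and the lever is at about 1.5 rad; the tin, log and screwdriver were never touched.

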